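Stack the balancer's centring cones and put away the spacer ring

ROBOT

A 7-joint arm with a two-finger parallel gripper is mounted at the origin on a cart in front of the work surface, level with it; the furniture and walls round the work are solid. World frame = base frame: x ahead of the robot, y to its left, z up, the work surface at z = 0. Lengths are in mm, angles in rad, forces in N, time in s.
With the tool pointing down it reaches from about 400 to 875 mm from the base axis. Payload 19.3 kg.
Tool frame: the origin (TCP) lies between the finger pads; the fingertips stand 19 mm ahead of it and the grasp point (between the pads) is the TCP (robot.tips_ahead is the distance from the TCP to the fingertips, in mm); z points along the fingers, y is the direction in which the jaws open and shut (so a half turn about z gives the same grasp; the last joint's range is limited). The gripper opens to 85 mm and grips with 20 to 120 N. Pads are 22 mm wide; open, the fingers measure 114 mm over their backs; the gripper's body (76 mm by 85 mm) begins 54 mm behind the grasp point. The pads swing forward as they close: fully open they stand 13 mm farther back than shut.
Start: joints at [-1.306, 0.521, -0.036, 1.599, 0.021, 1.021, -0.113], TCP at [205.381, 590.282, 214.991] pointing down, gripper open.
Joint ranges: [-2.91, 2.91], [-0.3, 2.13], [-1.5, 1.42], [0.17, 2.43], [-1.26, 4.41], [0.16, 1.93], [-2.52, 2.52]. Speed limits (rad/s): [1.89, 1.89, 2.39, 2.39, 3.01, 3.01, 3.01].

INTERFACE

Orientations are given as a unit quaternion [x, y, z, w].
In Python, from station import robot, imaging, order gives the robot as it stands.
- The arm moves only by the tool servo_tool, never from a script. Its argument "motion" is a list of rows, each an object with "offset": the shift along the tool's x, y, z each as a share of 0.4 m, from -1 to 1, a list of three; "twist": the turn, a rotation vector about the tool's x, y, z each as a share of 360 degrees, from -1 to 1, a list of three; "claw": the opening, from -1 (shut) to 1 (fully open). A call has exactly 8 rows; each row is the pose to reach, as a shift and turn from the pose commanded when the call began, along the tool's axes at that moment, turning the shorter way round; what a row does not reach only later rows make up. A row lasts 1/12 s, in which the tool goes at most 41.7 mm and 7.16 degrees, less where a joint would pass 70% of its speed; a pose out of reach is approached as far as the arm can. A call with a number of a shift or a turn outside -1 to 1 is refused whole. A call with a gripper value outside its range is refused whole. The fingers move at their own pace and stop on an object; "squeeze" is the grip in N (left out, the last holds). Time passes only in rows, so rows that repeat a pose let the fingers close, or fill a call up. It gives the time, the measured TCP pose, the force and the opening at its end, in the units of the state.
- robot.sense(): the state, without advancing time (a new reading comes with each control period).
- imaging.get_image(name): name is "side" or "top" or "wrist"; returns a dict with "color" (480x640x3 uint8, red, green, blue), "fx", "fy", "cx", "cy" (pixels), "k1" (the pictures are not rectified: a ray, as slopes to the right and down, at radius r is drawn at 1 + k1 r^2 times it, then the intrinsics apply), "world_from_camera" (4x4, takes a point from camera to world coordinates). Camera axes: x right, y down, z forward; pixel columns grow to the right and rows downward; lengths in mm; the calibration is good to about 2 mm. A picture is of the moment at which its call begins. There is no depth.
- order.close_job(): hands the job in, once; it reports no verdict.
Trained networks look in the newest picture that a camera, given by its name, has taken for a name from the list of things; names that differ only in an ending like _2 or _b are one class to them, and where a whole thing is asked for, a point or a joint stands for the part that bears it (a point fixed in the world has none). Each returns a list of dicts, best first, with "p" (0 to 1); they miss things now and then, are a little off and sometimes report something else, mostly with a low value. They report only what shows in the picture. A call takes as long as a camera call.
- imaging.trace(camera, query): "mask" (480x640 bool, what is visible of it) and "rect" ([left, top, right, bottom] in pixels, round what is visible of it).
The state is a dict: "clock": time; "joints": joint angles; "joint_vel": joint speeds; "joint_efforts": joint torques, N m; "ee_pos": TCP position; "ee_rot": TCP orientation; "ft_force": force on the tool from outside, world axes, zero at the start; "torque": the same for the moment, N m; "gripper_width": opening from 0.0 (shut) to 1.0 (fully open).
Only numpy, scipy, OpenCV 4.12 (cv2) and the standard library are available. Lean on these libraries where they do the work, as an engineer would, in place of code of your own. Each camera call takes 0.05 s, during which the arm holds its last target.

TASK

Put the wheel balancer's centring set away: stack the three steel cones, wide end down, on the stand with the stout stub, the largest at the bottom, then the medium one, then the smallest on top, each sitting fully home over the one below. Put the plain spacer ring over the slim pin of the square stand, flat on its foot. Leave the green tin and the magnet block where they are.

Things in the scene. Friction and masses are not known exactly. Their poses are not given: they have to be found in the camera images.
- cone_large_center (a point): The largest of 3 bare steel cones, wide end down, 54 mm high, 0.75 kg. Skirt 108 mm across at its foot, shoulder 28 mm up, then a neck 44 mm across, 26 mm high (same on all: grip here); 30 mm bore. Open below: hollow 22 mm deep, 92 mm wide at the foot, 51 at its roof; the roof rests on the stub or on the neck below. Point on the axis, 27 mm above the foot; z up.
- cone_medium_center (a point): The middle-sized of 3 bare steel cones, wide end down, 54 mm high, 0.55 kg. Skirt 88 mm across at its foot, shoulder 28 mm up, then a neck 44 mm across, 26 mm high (same on all: grip here); 30 mm bore. Open below: hollow 22 mm deep, 74 mm wide at the foot, 51 at its roof; the roof rests on the stub or on the neck below. Point on the axis, 27 mm above the foot; z up.
- cone_small_center (a point): The smallest of 3 bare steel cones, wide end down, 54 mm high, 0.4 kg. Skirt 70 mm across at its foot, shoulder 28 mm up, then a neck 44 mm across, 26 mm high (same on all: grip here); 30 mm bore. Open below: hollow 22 mm deep, 60 mm wide at the foot, 51 at its roof; the roof rests on the stub or on the neck below. Point on the axis, 27 mm above the foot; z up.
- spacer_ring_center (a point): Plain bare steel spacer ring lying flat, a straight tube 62 mm across outside, 40 mm bore, 30 mm high, about 0.3 kg. The point is on its axis, half-way up (15 mm above its underside); z is up along the axis.
- stub_stand: Cone stand, fixed: round dark steel foot 100 mm across and 10 mm thick with a stout aluminium stub 44 mm across in its middle. The origin is under the centre of its foot, on the bench; z up.
- stub_top (a point): Centre of the top face of the cone stand's stub, 34 mm above the bench. The hollow's roof of the first cone rests here, so that cone's foot is 12 mm above the bench; each further cone sits 32 mm higher.
- pin_stand: Ring stand, fixed: square dark steel foot 90 x 90 mm, 10 mm thick, with a slim upright aluminium pin 30 mm across and a tapered tip in its middle. The origin is under the centre of its foot, on the bench; z up.
- pin_top (a point): Centre of the tip of the ring stand's pin, 54 mm above the bench.
- paste_tin_center (a point): Green round tin, 70 mm across, 60 mm high, loose; a bystander that must stay where it is. The point is at its centre, 30 mm up.
- magnet_block_center (a point): Black holding magnet with a wire bail, 55 x 45 mm and 43 mm high with its bail, loose; a bystander that must stay where it is. The point is on its axis 15 mm up.

How it is judged:
By the outcome, as a careful person would: the job done as asked, in the order asked, and still so for the second after the job is handed in, with the robot touching nothing.
It also fails if it takes over 104 s, if anything falls off the work surface, if the arm or the gripper's body presses on something with over 40 N, if the wrist force passes 120 N, or if a joint passes its speed limit or range.

## Working session

There is one attempt and no reset: what is moved stays moved. The work goes in short steps, Python scripts to look and compute and a tool call to move; the robot and the scene stay as the last step left them, time stands still between calls to the robot, and variables do not carry over. Pictures are saved under pics/ and viewed, and the job is handed in when it is done.

Besides the shell and the picture viewer there is one more tool, called as a command line: name --argument value ..., lists and objects as JSON in quotes. servo_tool: Moves the arm, as the interface text tells. Its arguments: {"type":"object","properties":{"motion":{"type":"array"},"squeeze":{"type":"number"}},"required":["motion"]}

```bash
ls; mkdir -p pics; python3 - <<'E'
from station import robot, imaging, order
import cv2
print(robot.sense())
for n in ["side","top","wrist"]:
    d=imaging.get_image(n)
    cv2.imwrite(f"pics/{n}0.png",d["color"][:,:,::-1])
    print(n,d["fx"],d["cx"],d["cy"],d["k1"],d["world_from_camera"])
E
```

```text
pics
{'clock': 0.0, 'joints': array([-1.30620505,  0.52199363, -0.03635691,  1.59997194,  0.02117039,
        1.02111458, -0.11278072]), 'joint_vel': array([-1.07520901e-03, -6.37284000e-04,  9.48905364e-04, -2.12887954e-05,
       -7.33622795e-04, -1.16229892e-03,  4.41508228e-04]), 'joint_efforts': array([-3.54060239e-04, -9.27116561e+01,  1.97914816e+00, -3.69923151e+01,
        1.77694269e-02,  8.29361379e-03, -2.12403296e-05]), 'ee_pos': array([205.25517253, 589.97114225, 214.45101924]), 'ee_rot': array([ 1.66605684e-01,  9.86023449e-01, -5.47313895e-04, -7.28054055e-05]), 'ft_force': array([ 0.50136721, -0.37841555,  0.02957441]), 'torque': array([-0.02648192, -0.01637674, -0.00101625]), 'gripper_width': 0.9997590666595592}
side 544.5800006678544 324.2600431417235 239.13886162155325 0.0497213998752349 [[ 9.40037472e-01 -1.76721247e-01  2.91717588e-01  1.68854437e+02]
 [-3.41049558e-01 -4.96667127e-01  7.98127161e-01 -1.00113750e+03]
 [ 3.84050901e-03 -8.49759593e-01 -5.27156413e-01  7.45662418e+02]
 [ 0.00000000e+00  0.00000000e+00  0.00000000e+00  1.00000000e+00]]
top 529.7195526614611 312.64531580744796 234.51473018968372 -0.1364352931910531 [[-9.83161836e-03 -9.94578230e-01  1.03525280e-01  4.17309508e+02]
 [-9.99844964e-01  1.12901600e-02  1.35121901e-02 -3.88571309e+00]
 [-1.46077471e-02 -1.03376383e-01 -9.94535036e-01  1.47294246e+03]
 [ 0.00000000e+00  0.00000000e+00  0.00000000e+00  1.00000000e+00]]
wrist 383.87472213304056 322.03613470719955 240.48946894436102 -0.0650463685599758 [[ 3.27612385e-01  9.09925973e-01  2.54371478e-01  1.41179385e+02]
 [ 9.44810977e-01 -3.15079126e-01 -8.97628070e-02  6.12367565e+02]
 [-1.53036673e-03  2.69740372e-01 -9.62931872e-01  3.73389234e+02]
 [ 0.00000000e+00  0.00000000e+00  0.00000000e+00  1.00000000e+00]]
```

View pics/side0.png

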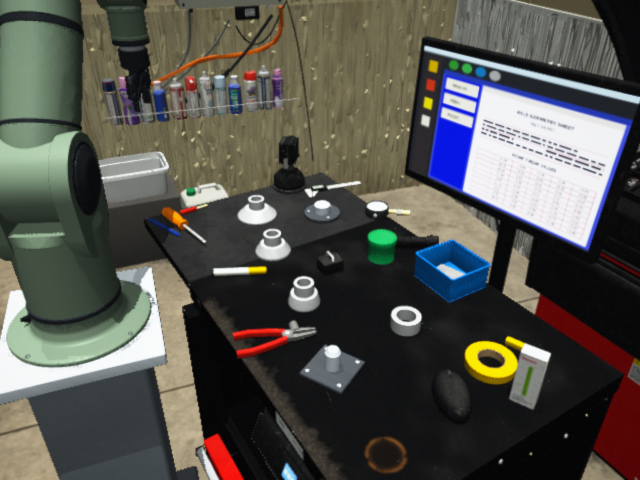

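View pics/top0.png

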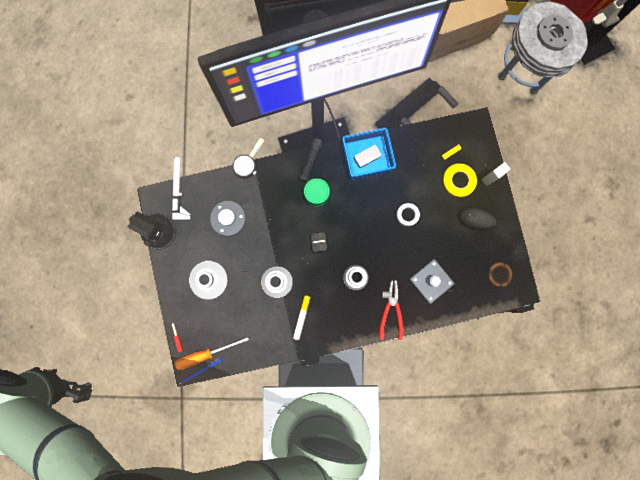

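View pics/wrist0.png

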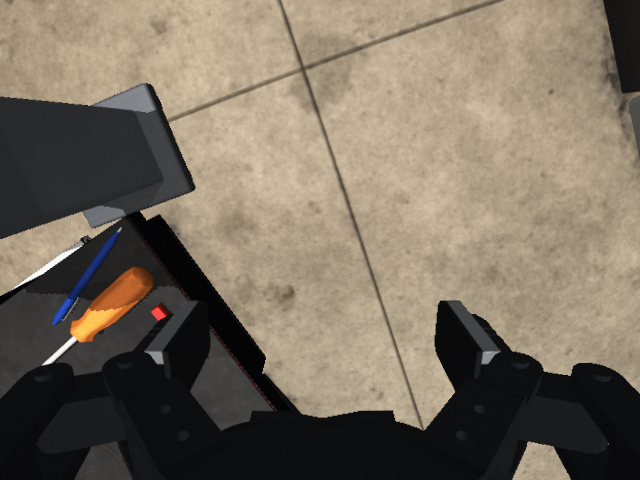

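The top view shows the large cone at (208,280), medium at (277,282), small at (356,278), ring at (408,214), stub stand at (227,217) and pin stand at (434,281). The tin is at (316,191) and the magnet at (319,242). The side view shows all of them unoccluded.

Next I fit silhouettes in both views.

```bash
cat > h.py <<'E'
import numpy as np, cv2
from scipy.optimize import least_squares
def proj(d,P):
    T=np.linalg.inv(d["world_from_camera"]); q=np.c_[P,np.ones(len(P))]@T.T
    s=q[:,:2]/q[:,2:3]; s=s*(1+d["k1"]*(s**2).sum(1,keepdims=True))
    return s*[d["fx"],d["fy"]]+[d["cx"],d["cy"]]
def rev(prof,n=72):
    a=np.arange(n)*2*np.pi/n
    return np.vstack([np.c_[r*np.cos(a),r*np.sin(a),z+0*a] for r,z in prof])
def cone(D): return [(D/2,0),(D/2,3),(22,28),(22,54)]
SH={"cone_large_center":(cone(108),27),"cone_medium_center":(cone(88),27),"cone_small_center":(cone(70),27),
"spacer_ring_center":([(31,0),(31,30)],15),"paste_tin_center":([(35,0),(35,60)],30)}
def silh(uv,rects):
    # filled mask from hulls of consecutive rings, subpixel x8 -> feature
    pass
def feats(m):
    M=cv2.moments(m.astype(np.uint8),True); return np.array([M["m10"]/M["m00"],M["m01"]/M["m00"]]),M["m00"]
def modelfeat(d,prof,p):
    R=rev(prof)+p; n=72
    S=16; img=np.zeros((480*2,640*2),np.uint8)
    uv=proj(d,R); rings=uv.reshape(-1,n,2)
    lo=uv.min(0)-3; k=10; w=np.ceil((uv.max(0)+3-lo)*k).astype(int)
    img=np.zeros((w[1],w[0]),np.uint8)
    for a,b in zip(rings[:-1],rings[1:]):
        h=cv2.convexHull(((np.vstack([a,b])-lo)*k*16).astype(np.int32)); cv2.fillConvexPoly(img,h,1,shift=4)
    c,A=feats(img); return c/k+lo,A/k/k
E
cat > a.py <<'E'
from station import robot, imaging
from h import *
import pickle
ims={c:imaging.get_image(c) for c in("side","top")}
masks={}
for n in ["cone_large_center","cone_medium_center","cone_small_center","spacer_ring_center","paste_tin_center","magnet_block_center","stub_stand","pin_stand","stub_top","pin_top"]:
    for c in ims:
        r=imaging.trace(c,n); masks[n,c]=r
        print(n,c,[(round(q["p"],2),[int(v) for v in q["rect"]],q["mask"].sum()) for q in r[:3]])
pickle.dump((ims,masks),open("d0.pkl","wb"))
E
python3 a.py
```

```text
cone_large_center side [(0.76, [240, 195, 275, 225], np.int64(802))]
cone_large_center top [(0.56, [188, 261, 227, 302], np.int64(1116))]
cone_medium_center side [(0.62, [255, 228, 291, 261], np.int64(785)), (0.42, [370, 228, 396, 267], np.int64(896))]
cone_medium_center top [(0.91, [260, 265, 294, 300], np.int64(801)), (0.59, [397, 204, 416, 226], np.int64(246))]
cone_small_center side [(0.78, [286, 280, 321, 316], np.int64(876)), (0.5, [315, 251, 343, 275], np.int64(500)), (0.32, [239, 196, 273, 223], np.int64(771))]
cone_small_center top [(0.81, [344, 265, 365, 293], np.int64(426)), (0.23, [310, 231, 327, 253], np.int64(344))]
spacer_ring_center side [(0.84, [389, 306, 421, 338], np.int64(771))]
spacer_ring_center top []
paste_tin_center side [(0.81, [368, 229, 397, 269], np.int64(871))]
paste_tin_center top [(0.86, [303, 178, 331, 205], np.int64(588))]
magnet_block_center side [(0.94, [315, 251, 345, 276], np.int64(477))]
magnet_block_center top [(0.7, [313, 230, 328, 251], np.int64(301))]
stub_stand side [(0.57, [304, 199, 341, 225], np.int64(571))]
stub_stand top [(0.98, [211, 199, 246, 232], np.int64(954))]
pin_stand side [(0.85, [299, 347, 367, 395], np.int64(1787))]
pin_stand top [(0.76, [410, 259, 453, 303], np.int64(1003))]
stub_top side [(0.7, [304, 204, 337, 223], np.int64(605))]
stub_top top [(0.68, [209, 198, 247, 234], np.int64(925))]
pin_top side [(0.78, [300, 342, 365, 391], np.int64(1931)), (0.67, [240, 197, 274, 225], np.int64(754)), (0.66, [317, 250, 342, 275], np.int64(436))]
pin_top top [(0.71, [411, 259, 451, 300], np.int64(1003))]
```

```bash
cat > v.py <<'E'
import pickle,cv2,numpy as np
ims,m=pickle.load(open("d0.pkl","rb"))
t=ims["top"]["color"][185:315,170:470,::-1]; s=ims["side"]["color"][180:400,220:440,::-1]
cv2.imwrite("pics/t1.png",cv2.resize(t,None,fx=2.6,fy=2.6,interpolation=cv2.INTER_CUBIC))
cv2.imwrite("pics/s1.png",cv2.resize(s,None,fx=2.7,fy=2.7,interpolation=cv2.INTER_CUBIC))
E
python3 v.py
```

```text
(no output)
```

View pics/t1.png

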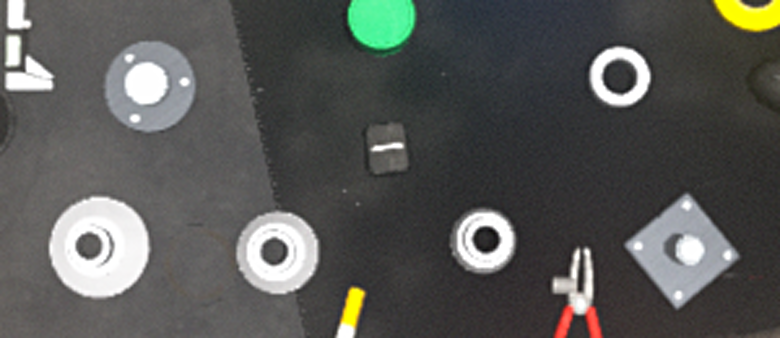

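View pics/s1.png

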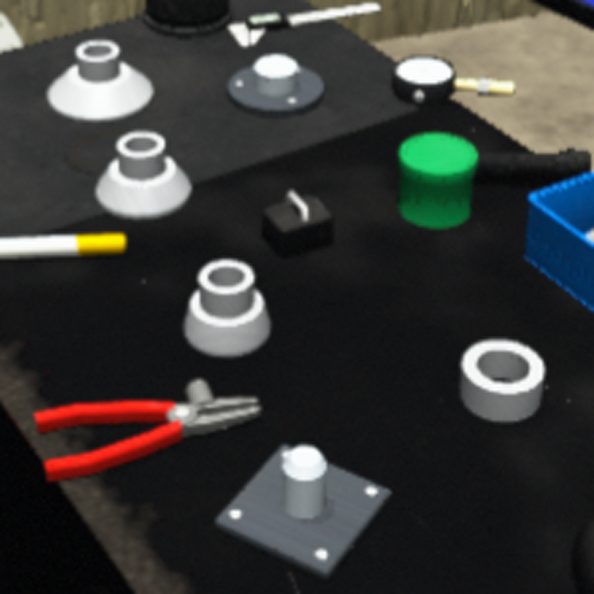

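```bash
cat > fit.py <<'E'
import pickle
from h import *
ims,_=pickle.load(open("d0.pkl","rb"))
SH["stub_stand"]=([(50,0),(50,10),(22,10),(22,34)],0)
SEED={"cone_large_center":((257,215),(208,283),100),"cone_medium_center":((272,251),(277,290),100),"cone_small_center":((304,302),(362,287),90),"spacer_ring_center":((405,331),(417,214),90),"stub_stand":((308,212),(215,217),75),"pin_stand":((315,372),(420,280),62)}
def comp(c,seed,th):
    g=ims[c]["color"].max(2); k=4
    x,y=seed; r=45
    if c=="side" and 0: pass
    G=cv2.resize(g[y-r:y+r,x-r:x+r],None,fx=k,fy=k,interpolation=cv2.INTER_CUBIC)
    n,l=cv2.connectedComponents((G>th).astype(np.uint8))
    L=l[r*k,r*k]; m=(l==L).astype(np.uint8)
    if L==0: print("seed dark",c,seed,G[r*k,r*k])
    cs,_=cv2.findContours(m,cv2.RETR_EXTERNAL,cv2.CHAIN_APPROX_NONE)
    f=np.zeros_like(m); cv2.drawContours(f,cs,-1,1,-1)
    u,A=feats(f); o=np.array([x-r,y-r]); return (u+.5)/k-.5+o,A/k/k
def pinfeat(d,p,yaw):
    c,s=np.cos(yaw),np.sin(yaw)
    sq=np.array([[a*45*c-b*45*s,a*45*s+b*45*c] for a,b in((1,1),(1,-1),(-1,-1),(-1,1))])
    foot=np.vstack([np.c_[sq,z*np.ones(4)] for z in(0,10)])+p
    pin=rev([(15,10),(15,48),(10,54)])+p
    U=[proj(d,foot),proj(d,pin)]; al=np.vstack(U); lo=al.min(0)-3;k=10
    w=np.ceil((al.max(0)+3-lo)*k).astype(int); img=np.zeros((w[1],w[0]),np.uint8)
    for u in U: cv2.fillConvexPoly(img,cv2.convexHull(((u-lo)*k*16).astype(np.int32)),1,shift=4)
    q,A=feats(img); return q/k+lo,A/k/k
for n,(ss,st,th) in SEED.items():
    obs={"side":comp("side",ss,th),"top":comp("top",st,th)}
    def mf(c,p): 
        return pinfeat(ims[c],p,PY) if n=="pin_stand" else modelfeat(ims[c],SH[n][0],p)
    PY=np.deg2rad(45)
    def res(p,cs=("side","top")): return np.concatenate([mf(c,p)[0]-obs[c][0] for c in cs])
    # init from top
    x0=np.array([500.,0,0])
    r=least_squares(res,x0,diff_step=1e-3,x_scale=[100,100,100])
    one=[]
    for c in("side","top"):
        q=least_squares(lambda a:res(np.r_[a,0],(c,)),r.x[:2],diff_step=2e-3); one.append(q.x.round(1))
    print(n,"xyz base",r.x.round(1),"rms",np.abs(r.fun).max().round(2),"z0 side/top",one,"area obs/mod",[(round(obs[c][1]),round(mf(c,r.x)[1])) for c in obs])
E
python3 fit.py
```

```text
cone_large_center xyz base [457.1 333.3 -11.7] rms 1.75 z0 side/top [array([447.9, 313.4]), array([461.6, 329.7])] area obs/mod [(805, 763), (2688, 1148)]
cone_medium_center xyz base [440.1 118.1   1.7] rms 0.04 z0 side/top [array([440.8, 120.7]), array([440. , 118.3])] area obs/mod [(791, 798), (830, 798)]
cone_small_center xyz base [ 450.  -101.4    2.2] rms 0.07 z0 side/top [array([451. , -98.7]), array([ 449.9, -101.4])] area obs/mod [(860, 853), (493, 508)]
spacer_ring_center xyz base [ 622.3 -248.8    3.3] rms 0.17 z0 side/top [array([ 624.1, -245.4]), array([ 623.3, -249.6])] area obs/mod [(747, 829), (444, 440)]
stub_stand xyz base [630.1 294.3 -17.3] rms 1.27 z0 side/top [array([623.3, 264.4]), array([624.2, 291.7])] area obs/mod [(547, 605), (7997, 979)]
pin_stand xyz base [ 436.5 -313.1    3.3] rms 0.04 z0 side/top [array([ 437.6, -310.1]), array([ 436.6, -313.8])] area obs/mod [(1728, 2004), (1112, 1087)]
```

```bash
python3 - <<'E'
import pickle
ims,_=pickle.load(open("d0.pkl","rb"))
g=ims["top"]["color"].max(2)
print(g[217,205:252]);print(g[283,180:236]); g=ims["side"]["color"].max(2); print(g[212,298:350]);print(g[200:226,322])
E
sed -i 's/(208,283),100)/(208,290),140)/; s/(215,217),75)/(215,217),96)/' fit.py; python3 fit.py | grep -E "large|stub"
```

```text
[ 90  91  93  92  97 126 159 160 154 157 159 157 159 242 255 255 254 254
 254 254 254 254 254 254 254 254 254 255 255 181 131 151 160 157 192 255
 255 202 160 152 104  90  96  95  94  98  98]
[ 99 106 100 103 105  97 102  98 104 186 235 236 235 234 234 243 255 250
 255 255 222 118  85  69  81  83  97 159 243 255 255 174 131 236 255 255
 254 251 248 247 247 246 246 246 247 253 230 107  91  92  97  95  99  99
 103  97]
[ 59  56  55  55  54  59  75 107 111 116 122 121 110 111 110 108 107 116
 127 134 139 144 145 147 144 143 140 135 130 122 108  97  99 104 110 112
 112 112 110 109 108  94  53  50  50  50  52  52  51  52  53  52]
[205 251 252 252 252 252 252 249 226 152 144 145 144 145 139 126 111 111
 111 111  90  48  40  41  49  51]
cone_large_center xyz base [447.6 312.7 -10.1] rms 0.07 z0 side/top [array([444. , 294.9]), array([447.2, 310.6])] area obs/mod [(560, 787), (1193, 1156)]
stub_stand xyz base [619.8 255.3   5.8] rms 0.07 z0 side/top [array([623.5, 265.1]), array([620.4, 256.3])] area obs/mod [(501, 642), (1019, 1014)]
```

```bash
sed -i 's/(208,290),140)/(208,290),(100,150))/; s/(215,217),96)/(215,217),(80,125))/; s/(420,280),62)/(420,280),(58,80))/; s/obs={.*/th=th if isinstance(th,tuple) else (th,th)\n    obs={"side":comp("side",ss,th[0]),"top":comp("top",st,th[1])}/' fit.py; python3 fit.py
```

```text
cone_large_center xyz base [447.2 310.2   1.8] rms 0.0 z0 side/top [array([447.9, 313.4]), array([447.2, 310.6])] area obs/mod [(805, 792), (1182, 1174)]
cone_medium_center xyz base [440.1 118.1   1.7] rms 0.04 z0 side/top [array([440.8, 120.7]), array([440. , 118.3])] area obs/mod [(791, 798), (830, 798)]
cone_small_center xyz base [ 450.  -101.4    2.2] rms 0.07 z0 side/top [array([451. , -98.7]), array([ 449.9, -101.4])] area obs/mod [(860, 853), (493, 508)]
spacer_ring_center xyz base [ 622.3 -248.8    3.3] rms 0.17 z0 side/top [array([ 624.1, -245.4]), array([ 623.3, -249.6])] area obs/mod [(747, 829), (444, 440)]
stub_stand xyz base [619.6 254.9   5.7] rms 0.05 z0 side/top [array([623.3, 264.6]), array([620.3, 255.9])] area obs/mod [(536, 642), (944, 1014)]
pin_stand xyz base [ 436.5 -312.8    2.8] rms 0.06 z0 side/top [array([ 437.5, -310.1]), array([ 436.8, -313.4])] area obs/mod [(1743, 2002), (1065, 1086)]
```

servo_tool --motion '[{"offset": [-0.8,-0.46,0.04],"twist": [0,0,0.197],"claw": 1},{"offset": [-0.8,-0.46,0.04],"twist": [0,0,0.197],"claw": 1},{"offset": [-0.8,-0.46,0.04],"twist": [0,0,0.197],"claw": 1},{"offset": [-0.8,-0.46,0.04],"twist": [0,0,0.197],"claw": 1},{"offset": [-0.8,-0.46,0.04],"twist": [0,0,0.197],"claw": 1},{"offset": [-0.8,-0.46,0.04],"twist": [0,0,0.197],"claw": 1},{"offset": [-0.8,-0.46,0.04],"twist": [0,0,0.197],"claw": 1},{"offset": [-0.8,-0.46,0.04],"twist": [0,0,0.197],"claw": 1}]' --squeeze 60

```text
clock: 1.92
ee_pos: [424.5, 337.0, 200.8]
ee_rot: [0.621, 0.784, 0.0, -0.0]
ft_force: [1.3, 1.4, 0.0]
gripper_width: 1.0
```

servo_tool --motion '[{"offset": [-0.06,0.03,0],"twist": [0,0,0.02],"claw": 1},{"offset": [-0.06,0.03,0],"twist": [0,0,0.02],"claw": 1},{"offset": [-0.06,0.03,0],"twist": [0,0,0.02],"claw": 1},{"offset": [-0.06,0.03,0],"twist": [0,0,0.02],"claw": 1},{"offset": [-0.06,0.03,0],"twist": [0,0,0.02],"claw": 1},{"offset": [-0.06,0.03,0],"twist": [0,0,0.02],"claw": 1},{"offset": [-0.06,0.03,0],"twist": [0,0,0.02],"claw": 1},{"offset": [-0.06,0.03,0],"twist": [0,0,0.02],"claw": 1}]'

```text
clock: 2.58
ee_pos: [440.4, 318.5, 200.5]
ee_rot: [0.667, 0.745, -0.0, -0.0]
ft_force: [-0.4, -0.2, 0.1]
gripper_width: 1.0
```

```bash
cat > w.py <<'E'
import sys,pickle,cv2
from station import robot, imaging
from h import *
np.set_printoptions(suppress=True,precision=4)
d=imaging.get_image("wrist"); n=sys.argv[1]
pickle.dump(d,open(f"{n}.pkl","wb")); cv2.imwrite(f"pics/{n}.png",d["color"][:,:,::-1])
s=robot.sense(); print(s["clock"],s["ee_pos"],s["ee_rot"],s["joints"],s["ft_force"],s["gripper_width"]); print(d["world_from_camera"])
q=s["ee_rot"]; print("jaw angle",np.degrees(2*np.arctan2(q[1],q[0]))-90,"tcp px",proj(d,s["ee_pos"][None]))
E
python3 w.py w1
```

```text
2.6333 [440.5399 318.4419 200.5797] [ 0.6667  0.7453  0.     -0.    ] [-0.9529  0.4238  0.2932  1.8437 -0.1529  0.8959 -0.4772] [ 0.0597 -0.0558 -0.2039] 0.9995750089469808
[[  0.9937   0.1083   0.0296 433.3475]
 [  0.1123  -0.9566  -0.2688 386.296 ]
 [ -0.0008   0.2704  -0.9628 359.4697]
 [  0.       0.       0.       1.    ]]
jaw angle 6.370872270617426 tcp px [[321.2815 291.3316]]
```

View pics/w1.png

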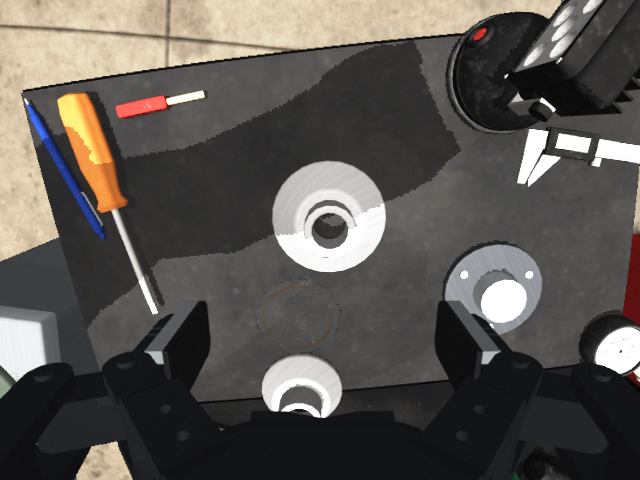

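The wrist view shows the large cone's skirt centred at (329,217) with its neck at (330,228). The stub top is at (504,302) and the medium cone at (302,388).

Next I intersect these with the known heights.

```bash
cat >> h.py <<'E'
def ray(d,u,z):
    s=(np.array(u,float)-[d["cx"],d["cy"]])/[d["fx"],d["fy"]]; q=s.copy()
    for _ in range(20): q=s/(1+d["k1"]*(q@q))
    W=d["world_from_camera"]; v=W[:3,:3]@np.r_[q,1]; o=W[:3,3]; return o+v*(z-o[2])/v[2]
def blob(d,seed,th,r=90,sat=None):
    g=d["color"].max(2) if sat is None else d["color"].min(2); k=4;x,y=seed
    x0,y0=max(x-r,0),max(y-r,0); G=cv2.resize(g[y0:y+r,x0:x+r],None,fx=k,fy=k,interpolation=cv2.INTER_CUBIC)
    n,l=cv2.connectedComponents((G>th).astype(np.uint8)); L=l[(y-y0)*k,(x-x0)*k]
    m=((l==L)&(L>0)).astype(np.uint8); cs,_=cv2.findContours(m,cv2.RETR_EXTERNAL,cv2.CHAIN_APPROX_NONE)
    f=np.zeros_like(m); cv2.drawContours(f,cs,-1,1,-1); u,A=feats(f)
    return (u+.5)/k-.5+[x0,y0],A/k/k
def fit1(d,prof,obs,x0,z):
    return least_squares(lambda a:modelfeat(d,prof,np.r_[a,z])[0]-obs,x0,diff_step=2e-3).x
E
cat > b.py <<'E'
import pickle
from h import *
np.set_printoptions(suppress=True,precision=1)
d=pickle.load(open("w1.pkl","rb"))
o,A=blob(d,(300,190),140); p=fit1(d,SH["cone_large_center"][0],o,[447,311],0); print("large",o,A,modelfeat(d,SH["cone_large_center"][0],np.r_[p,0])[1],p)
o,A=blob(d,(504,302),235,50); print("stubtop",o,A,ray(d,o,34)); 
stub=[(50,0),(50,10),(22,10),(22,34)]
o,A=blob(d,(460,300),130,70); p=fit1(d,stub,o,[620,256],0); print("stub",o,A,modelfeat(d,stub,np.r_[p,0])[1],p)
print(modelfeat(d,[(22,34),(21.9,34)],np.r_[p,0]))
E
python3 b.py
```

```text
large [328.6 216.4] 9900.75 9947.28 [448.1 309. ]
stubtop [503.4 300.8] 1486.125 [618.8 256.2  34. ]
stub [493.4 285.5] 5451.6875 7569.9800000000005 [621.1 258.6]
(array([506.2, 298.4]), 1547.8600000000001)
```

servo_tool --motion '[{"offset": [-0.023,0.016,0.1],"twist": [0,0,0.0177],"claw": 1},{"offset": [-0.023,0.016,0.2],"twist": [0,0,0.0177],"claw": 1},{"offset": [-0.023,0.016,0.28],"twist": [0,0,0.0177],"claw": 1},{"offset": [-0.023,0.016,0.34],"twist": [0,0,0.0177],"claw": 1},{"offset": [-0.023,0.016,0.374],"twist": [0,0,0.0177],"claw": 1},{"offset": [-0.023,0.016,0.374],"twist": [0,0,0.0177],"claw": 1},{"offset": [-0.023,0.016,0.374],"twist": [0,0,0.0177],"claw": 1},{"offset": [-0.023,0.016,0.374],"twist": [0,0,0.0177],"claw": 1}]'

```text
clock: 3.3
ee_pos: [448.6, 310.0, 52.0]
ee_rot: [0.707, 0.707, 0.001, 0.0]
ft_force: [-0.5, 0.0, -0.6]
gripper_width: 1.0
```

```bash
python3 w.py w2
```

```text
3.35 [448.741  310.1499  52.2109] [0.7074 0.7068 0.0009 0.0001] [-0.8828  0.6471  0.2358  1.9432 -0.2605  0.5785 -0.475 ] [0.1512 0.2294 1.2605] 0.9991496812374814
[[  1.       0.0001   0.0003 449.0541]
 [  0.0002  -0.9629  -0.2698 378.0854]
 [  0.0002   0.2698  -0.9629 210.9463]
 [  0.       0.       0.       1.    ]]
jaw angle -0.049498732778843646 tcp px [[321.2307 291.086 ]]
```

View pics/w2.png

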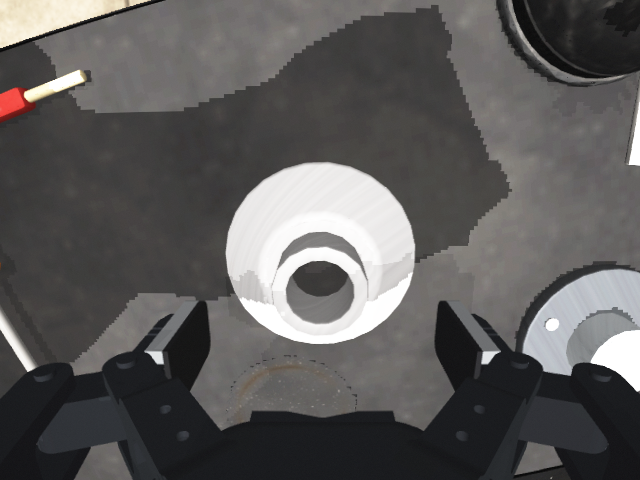

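The neck top ring is centred at about (321,292) and the TCP projects to (321,291), so the two are aligned. I close the gripper.

servo_tool --motion '[{"offset": [0,0,0],"twist": [0,0,0],"claw": -1},{"offset": [0,0,0],"twist": [0,0,0],"claw": -1},{"offset": [0,0,0],"twist": [0,0,0],"claw": -1},{"offset": [0,0,0],"twist": [0,0,0],"claw": -1},{"offset": [0,0,0],"twist": [0,0,0],"claw": -1},{"offset": [0,0,0],"twist": [0,0,0],"claw": -1},{"offset": [0,0,0],"twist": [0,0,0],"claw": -1},{"offset": [0,0,0],"twist": [0,0,0],"claw": -1}]' --squeeze 80

```text
clock: 4.02
ee_pos: [448.1, 309.6, 50.9]
ee_rot: [0.707, 0.707, -0.0, 0.0]
ft_force: [0.9, 0.1, -0.0]
gripper_width: -0.001
```

```bash
python3 w.py w3
```

```text
4.0667 [448.1081 309.6357  50.9187] [ 0.7074  0.7068 -0.0001  0.    ] [-0.8824  0.6491  0.2351  1.9441 -0.2608  0.5776 -0.4748] [0.2599 0.841  0.0049] -0.002174436475965316
[[  1.       0.0003  -0.0007 448.7124]
 [  0.0001  -0.9627  -0.2706 377.8326]
 [ -0.0008   0.2706  -0.9627 209.8374]
 [  0.       0.       0.       1.    ]]
jaw angle -0.052055361268187994 tcp px [[320.9476 291.1422]]
```

View pics/w3.png

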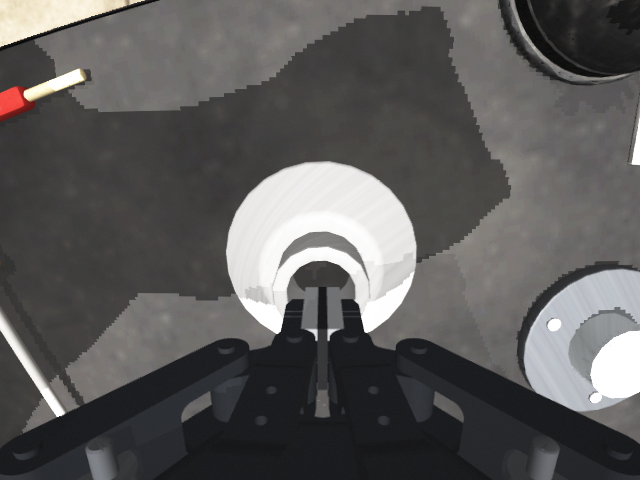

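```bash
python3 - <<'E'
from station import robot
import pickle
from h import *
print(robot.tips_ahead,[a for a in dir(robot) if a[0]!='_'])
d=pickle.load(open("w3.pkl","rb"))
for y in (-11,0,11):
  for z in (0,-10,-19,20,40,60): print(y,z,proj(d,np.array([[448.1,309.6+y,50.9+z]])).round(0))
c=d["color"][220:420,220:440,::-1]; cv2.imwrite("pics/w3c.png",cv2.resize(c,None,fx=2.8,fy=2.8))
E
```

```text
19.0 ['IKError', 'sense', 'tips_ahead']
-11 0 [[321. 314.]]
-11 -10 [[321. 304.]]
-11 -19 [[321. 296.]]
-11 20 [[321. 336.]]
-11 40 [[321. 364.]]
-11 60 [[320. 401.]]
0 0 [[321. 291.]]
0 -10 [[321. 283.]]
0 -19 [[321. 276.]]
0 20 [[321. 311.]]
0 40 [[321. 337.]]
0 60 [[320. 371.]]
11 0 [[321. 268.]]
11 -10 [[321. 261.]]
11 -19 [[321. 255.]]
11 20 [[321. 285.]]
11 40 [[320. 308.]]
11 60 [[320. 338.]]
```

View pics/w3c.png

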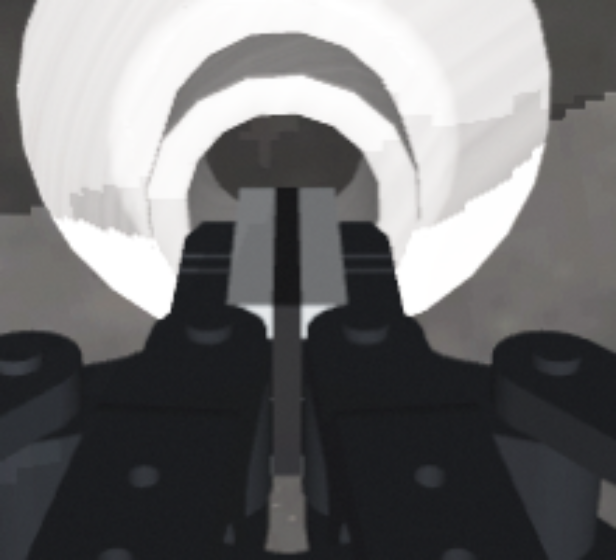

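The gripper shut on nothing. The pads show in front of the neck, with their tips at about row 287, which suggests they sit higher than the stated TCP. I check this in the side view.

```bash
python3 - <<'E'
from station import robot,imaging
import pickle
from h import *
d=imaging.get_image("side"); pickle.dump(d,open("s2.pkl","wb"))
c=d["color"][110:260,180:340,::-1].copy()
c=cv2.resize(c,None,fx=4,fy=4,interpolation=cv2.INTER_CUBIC)
for z,col in((32,(0,0,255)),(51,(0,255,0)),(70,(255,0,0)),(89,(0,255,255))):
    u=proj(d,np.array([[448.1,309.6,z]]))[0]; print(z,u)
    cv2.circle(c,tuple(((u-[180,110])*4).astype(int)),4,col,-1)
cv2.imwrite("pics/s2.png",c)
E
```

```text
32 [256.37921792 205.09899178]
51 [255.94484824 198.97561812]
70 [255.50365671 192.76790973]
89 [255.05546742 186.47386749]
```

View pics/s2.png

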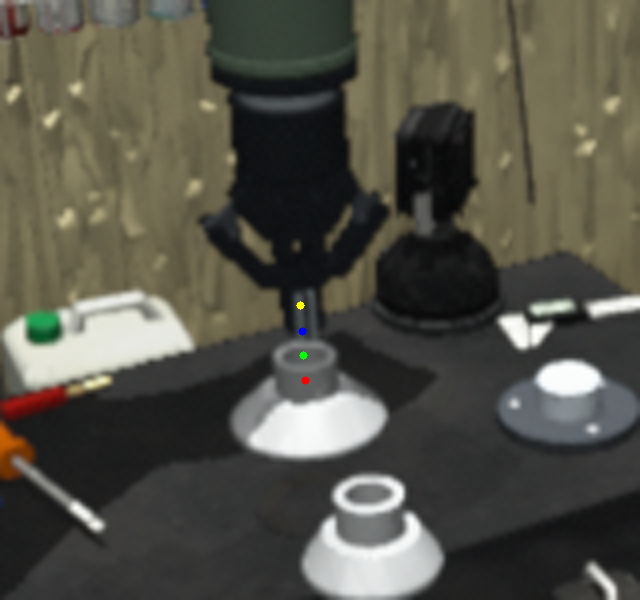

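The side view confirms it. The tips stand near z≈68 with the reported TCP at 51, so the real grasp point is about 35–37 mm higher than reported. I correct for that by reopening, descending about 37 mm more, and watching the force.

servo_tool --motion '[{"offset": [0,0,-0.02],"twist": [0,0,0],"claw": 1},{"offset": [0,0,-0.02],"twist": [0,0,0],"claw": 1},{"offset": [0,0,-0.02],"twist": [0,0,0],"claw": 1},{"offset": [0,0,-0.02],"twist": [0,0,0],"claw": 1},{"offset": [0,0,-0.02],"twist": [0,0,0],"claw": 1},{"offset": [0,0,-0.02],"twist": [0,0,0],"claw": 1},{"offset": [0,0,-0.02],"twist": [0,0,0],"claw": 1},{"offset": [0,0,-0.02],"twist": [0,0,0],"claw": 1}]'

```text
clock: 4.78
ee_pos: [448.1, 309.6, 58.9]
ee_rot: [0.707, 0.707, -0.0, 0.0]
ft_force: [-0.0, -0.1, 0.0]
gripper_width: 1.001
```

servo_tool --motion '[{"offset": [0,0,0.03],"twist": [0,0,0],"claw": 1},{"offset": [0,0,0.06],"twist": [0,0,0],"claw": 1},{"offset": [0,0,0.08],"twist": [0,0,0],"claw": 1},{"offset": [0,0,0.095],"twist": [0,0,0],"claw": 1},{"offset": [0,0,0.105],"twist": [0,0,0],"claw": 1},{"offset": [0,0,0.11],"twist": [0,0,0],"claw": 1},{"offset": [0,0,0.11],"twist": [0,0,0],"claw": 1},{"offset": [0,0,0.11],"twist": [0,0,0],"claw": 1}]'

```text
clock: 5.45
ee_pos: [448.3, 309.7, 15.1]
ee_rot: [0.707, 0.707, 0.0, 0.0]
ft_force: [-0.3, -0.5, -0.5]
gripper_width: 1.001
```

```bash
python3 w.py w4; python3 - <<'E'
from station import imaging
import cv2,pickle
d=imaging.get_image("side"); cv2.imwrite("pics/s3.png",cv2.resize(d["color"][130:260,200:330,::-1],None,fx=4,fy=4,interpolation=cv2.INTER_CUBIC))
E
```

```text
5.5 [448.3628 309.7574  15.2593] [0.7074 0.7068 0.0002 0.0001] [-0.8619  0.7094  0.2072  1.9526 -0.2798  0.5064 -0.4586] [-0.297  -0.6586 -0.4594] 0.9988253292876041
[[  1.       0.0002  -0.0006 448.8143]
 [  0.      -0.9627  -0.2705 377.8492]
 [ -0.0006   0.2705  -0.9627 173.9805]
 [  0.       0.       0.       1.    ]]
jaw angle -0.055562047333978626 tcp px [[321.2371 291.1455]]
```

View pics/w4.png

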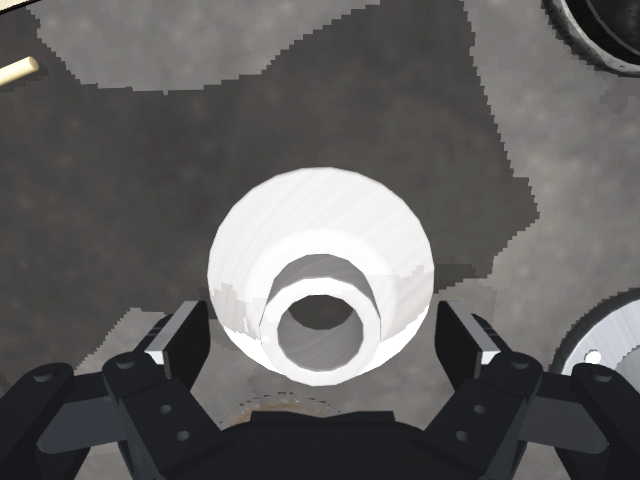

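View pics/s3.png

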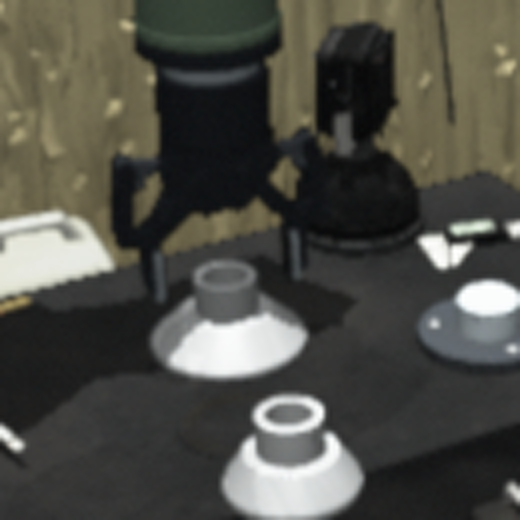

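In the wrist view the neck ring is at (321,331), centred between the pads at rows 300–365. In the side view the tips hang beside the neck at mid-height. I close again.

servo_tool --motion '[{"offset": [0,0,0],"twist": [0,0,0],"claw": -1},{"offset": [0,0,0],"twist": [0,0,0],"claw": -1},{"offset": [0,0,0],"twist": [0,0,0],"claw": -1},{"offset": [0,0,0],"twist": [0,0,0],"claw": -1},{"offset": [0,0,0],"twist": [0,0,0],"claw": -1},{"offset": [0,0,0],"twist": [0,0,0],"claw": -1},{"offset": [0,0,0],"twist": [0,0,0],"claw": -1},{"offset": [0,0,0],"twist": [0,0,0],"claw": -1}]' --squeeze 80

```text
clock: 6.22
ee_pos: [448.0, 309.7, 15.6]
ee_rot: [0.707, 0.707, 0.0, -0.0]
ft_force: [-3.9, -2.5, 15.2]
gripper_width: 0.484
```

servo_tool --motion '[{"offset": [0,0,-0.03],"twist": [0,0,0],"claw": -1},{"offset": [0,0,-0.08],"twist": [0,0,0],"claw": -1},{"offset": [0,0,-0.15],"twist": [0,0,0],"claw": -1},{"offset": [0,0,-0.22],"twist": [0,0,0],"claw": -1},{"offset": [0,0,-0.28],"twist": [0,0,0],"claw": -1},{"offset": [0,0,-0.3],"twist": [0,0,0],"claw": -1},{"offset": [0,0,-0.3],"twist": [0,0,0],"claw": -1},{"offset": [0,0,-0.3],"twist": [0,0,0],"claw": -1}]'

```text
clock: 6.88
ee_pos: [447.6, 309.6, 134.3]
ee_rot: [0.707, 0.707, -0.0, -0.0]
ft_force: [-0.2, 0.6, -8.5]
gripper_width: 0.483
```

```bash
python3 w.py w5; cat > s.py <<'E'
import sys,cv2
from station import imaging
x0,y0,x1,y1=map(int,sys.argv[2:6]); n=sys.argv[1]; cam="top" if n[0]=="t" else "side"
d=imaging.get_image(cam); k=min(800/(x1-x0),600/(y1-y0),4); import pickle; pickle.dump(d,open(n+".pkl","wb"))
cv2.imwrite(f"pics/{n}.png",cv2.resize(d["color"][y0:y1,x0:x1,::-1],None,fx=k,fy=k,interpolation=cv2.INTER_CUBIC))
E
python3 s.py s4 180 100 380 250
```

```text
6.9333 [447.3875 309.2911 133.6655] [ 0.7073  0.7069 -0.0009 -0.0001] [-0.9283  0.5199  0.2945  1.9011 -0.2125  0.7526 -0.5151] [-0.4691 -0.1124 -7.4042] 0.486050408908445
[[  1.       0.0008  -0.0011 448.2834]
 [  0.0004  -0.9626  -0.2708 377.7935]
 [ -0.0013   0.2708  -0.9626 293.1789]
 [  0.       0.       0.       1.    ]]
jaw angle -0.03864134609186465 tcp px [[320.4392 291.1698]]
```

View pics/w5.png

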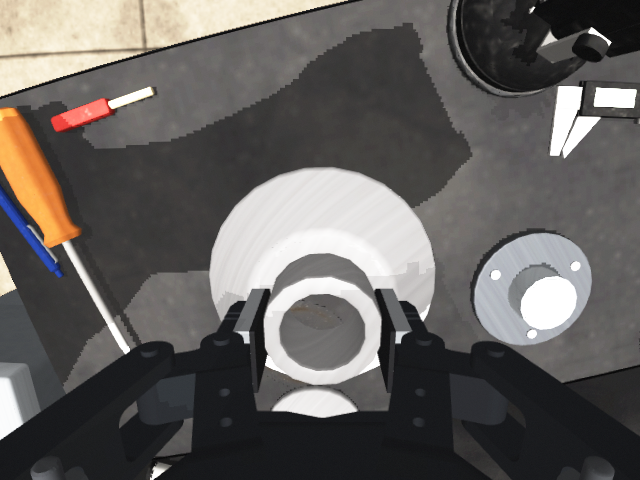

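View pics/s4.png

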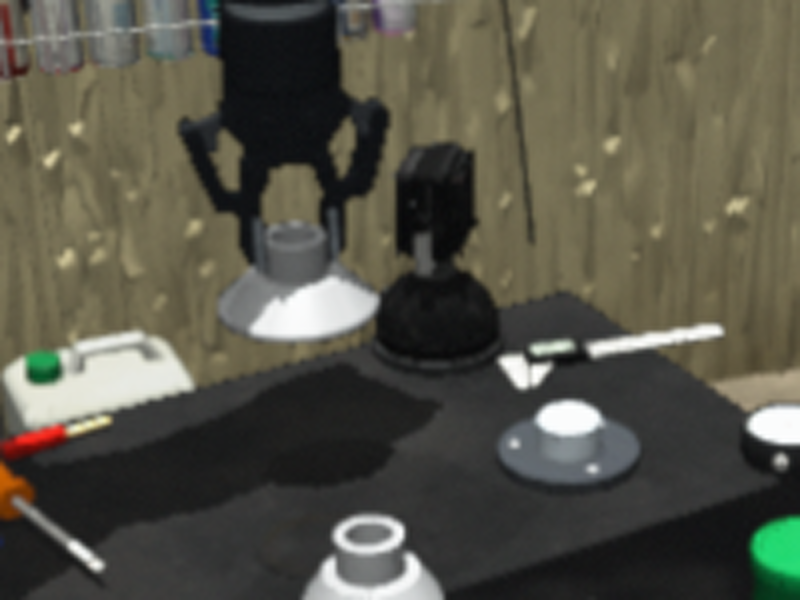

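The cone is lifted level. Its neck ring is at (322,330) in the wrist view, and the side view shows it horizontal. I work out where its axis lies relative to the TCP.

```bash
python3 - <<'E'
import pickle
from h import *
for n,u,z,t in(("w4",(321,330.5),54,(448.4,309.8)),("w5",(322.5,330.5),172.4,(447.4,309.3)),("w2",(321,291.5),54,(448.7,310.1))):
    d=pickle.load(open(n+".pkl","rb")); p=ray(d,u,z); print(n,p,p[:2]-t)
d=pickle.load(open("w5.pkl","rb")); o,A=blob(d,(549,302),240,50); print(o,A,ray(d,o,34), proj(d,np.array([[619.5,256,34]])))
E
```

```text
w4 [448.38170174 311.51807163  54.        ] [-0.01829826  1.71807163]
w5 [448.31694426 310.97249734 172.4       ] [0.91694426 1.67249734]
w2 [448.64255889 310.7179875   54.        ] [-0.05744111  0.6179875 ]
[548.30610493 302.46539611] 2248.4375 [618.67860653 256.45497486  34.        ] [[549.24010645 303.00428056]]
```

servo_tool --motion '[{"offset": [-0.03,0.08,0],"twist": [0,0,0],"claw": -1},{"offset": [-0.06,0.18,0],"twist": [0,0,0],"claw": -1},{"offset": [-0.09,0.28,0],"twist": [0,0,0],"claw": -1},{"offset": [-0.12,0.37,0.03],"twist": [0,0,0],"claw": -1},{"offset": [-0.136,0.42,0.08],"twist": [0,0,0],"claw": -1},{"offset": [-0.136,0.428,0.12],"twist": [0,0,0],"claw": -1},{"offset": [-0.136,0.428,0.14],"twist": [0,0,0],"claw": -1},{"offset": [-0.136,0.428,0.14],"twist": [0,0,0],"claw": -1}]'

```text
clock: 7.65
ee_pos: [617.0, 254.6, 75.3]
ee_rot: [0.707, 0.707, -0.003, -0.001]
ft_force: [-0.9, -0.6, -6.8]
gripper_width: 0.483
```

```bash
python3 w.py w6;python3 s.py s5 220 130 420 280
```

```text
7.7 [617.5844 255.2285  77.1718] [ 0.7072  0.707  -0.0016 -0.0008] [-0.6455  0.7678  0.2652  1.5871 -0.2512  0.824  -0.2796] [-0.9254  0.7125 -6.8969] 0.4874807996197505
[[  1.       0.0017  -0.0059 618.4362]
 [  0.0001  -0.9621  -0.2727 323.0752]
 [ -0.0061   0.2727  -0.9621 234.0347]
 [  0.       0.       0.       1.    ]]
jaw angle -0.018142649483849027 tcp px [[322.2647 291.4112]]
```

View pics/s5.png

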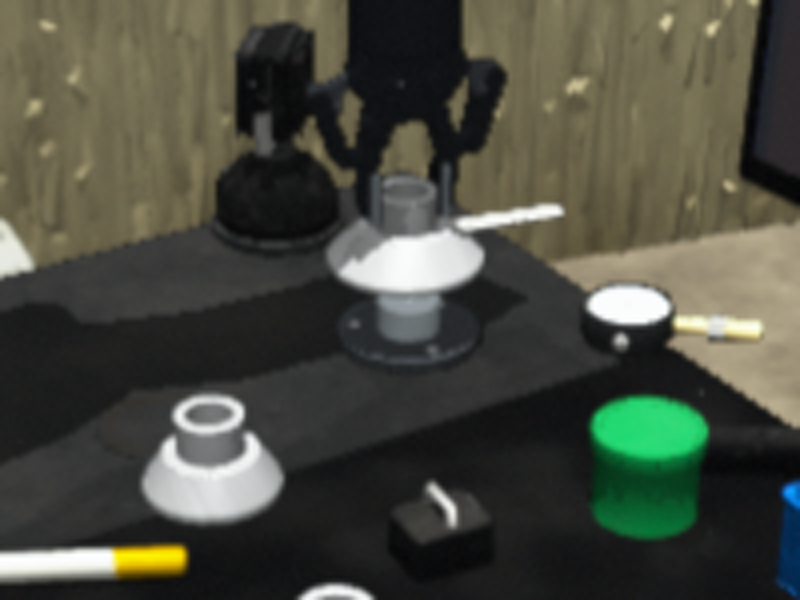

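View pics/w6.png

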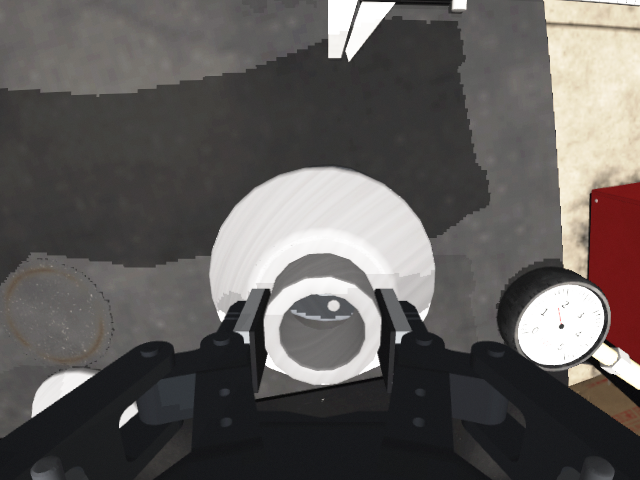

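The side view shows the cone level and centred above the stub. I lower it gently.

servo_tool --motion '[{"offset": [0,0,0.01],"twist": [0,0,0],"claw": -1},{"offset": [0,0,0.03],"twist": [0,0,0],"claw": -1},{"offset": [0,0,0.055],"twist": [0,0,0],"claw": -1},{"offset": [0,0,0.08],"twist": [0,0,0],"claw": -1},{"offset": [0,0,0.1],"twist": [0,0,0],"claw": -1},{"offset": [0,0,0.112],"twist": [0,0,0],"claw": -1},{"offset": [0,0,0.122],"twist": [0,0,0],"claw": -1},{"offset": [0,0,0.122],"twist": [0,0,0],"claw": -1}]'

```text
clock: 8.42
ee_pos: [618.9, 254.9, 29.1]
ee_rot: [0.707, 0.707, -0.001, -0.0]
ft_force: [-0.1, 0.1, -8.1]
gripper_width: 0.479
```

servo_tool --motion '[{"offset": [0,0,0.002],"twist": [0,0,0],"claw": -1},{"offset": [0,0,0.004],"twist": [0,0,0],"claw": -1},{"offset": [0,0,0.006],"twist": [0,0,0],"claw": -1},{"offset": [0,0,0.008],"twist": [0,0,0],"claw": -1},{"offset": [0,0,0.008],"twist": [0,0,0],"claw": -1},{"offset": [0,0,0.008],"twist": [0,0,0],"claw": -1},{"offset": [0,0,0.008],"twist": [0,0,0],"claw": -1},{"offset": [0,0,0.008],"twist": [0,0,0],"claw": -1}]'

```text
clock: 9.08
ee_pos: [619.6, 255.2, 27.7]
ee_rot: [0.707, 0.707, 0.0, 0.0]
ft_force: [-3.5, -1.5, 8.1]
gripper_width: 0.483
```

```bash
python3 s.py s6 260 130 420 250
```

```text
(no output)
```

View pics/s6.png

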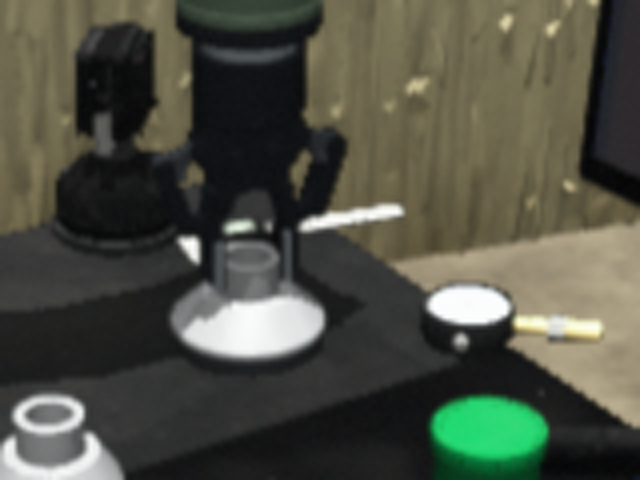

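The force reverses at reported z=27.7, so the foot is at about 12 mm, which matches home. I release and rise.

servo_tool --motion '[{"offset": [0,0,0],"twist": [0,0,0],"claw": 1},{"offset": [0,0,0],"twist": [0,0,0],"claw": 1},{"offset": [0,0,0],"twist": [0,0,0],"claw": 1},{"offset": [0,0,0],"twist": [0,0,0],"claw": 1},{"offset": [0,0,-0.03],"twist": [0,0,0],"claw": 1},{"offset": [0,0,-0.1],"twist": [0,0,0],"claw": 1},{"offset": [0,0,-0.19],"twist": [0,0,0],"claw": 1},{"offset": [0,0,-0.28],"twist": [0,0,0],"claw": 1}]'

```text
clock: 9.8
ee_pos: [619.0, 254.8, 140.8]
ee_rot: [0.707, 0.707, -0.0, -0.0]
ft_force: [-0.3, 0.9, 0.4]
gripper_width: 0.999
```

servo_tool --motion '[{"offset": [-0.34,-0.447,0.05],"twist": [0,0,0],"claw": 1},{"offset": [-0.34,-0.447,0.05],"twist": [0,0,0],"claw": 1},{"offset": [-0.34,-0.447,0.05],"twist": [0,0,0],"claw": 1},{"offset": [-0.34,-0.447,0.05],"twist": [0,0,0],"claw": 1},{"offset": [-0.34,-0.447,0.05],"twist": [0,0,0],"claw": 1},{"offset": [-0.34,-0.447,0.05],"twist": [0,0,0],"claw": 1},{"offset": [-0.34,-0.447,0.05],"twist": [0,0,0],"claw": 1},{"offset": [-0.34,-0.447,0.05],"twist": [0,0,0],"claw": 1}]'

```text
clock: 10.47
ee_pos: [440.6, 119.2, 120.0]
ee_rot: [0.708, 0.707, 0.001, 0.0]
ft_force: [1.0, 0.2, -1.1]
gripper_width: 0.998
```

```bash
python3 w.py w7; python3 s.py s7 220 130 420 280; cat > ring.py <<'E'
import sys,pickle
from h import *
d=pickle.load(open(sys.argv[1]+".pkl","rb"))
E
```

```text
10.5167 [441.3394 119.8109 119.8315] [0.7074 0.7068 0.0009 0.0002] [-0.6228  0.4235  0.2915  2.1292 -0.2073  0.613  -0.1866] [ 1.0884  0.0798 -0.7595] 0.9994756213054905
[[  1.      -0.0007   0.0003 441.0408]
 [ -0.0006  -0.963   -0.2696 187.2374]
 [  0.0005   0.2696  -0.963  278.9532]
 [  0.       0.       0.       1.    ]]
jaw angle -0.053177861235937485 tcp px [[322.6172 289.7777]]
```

View pics/w7.png

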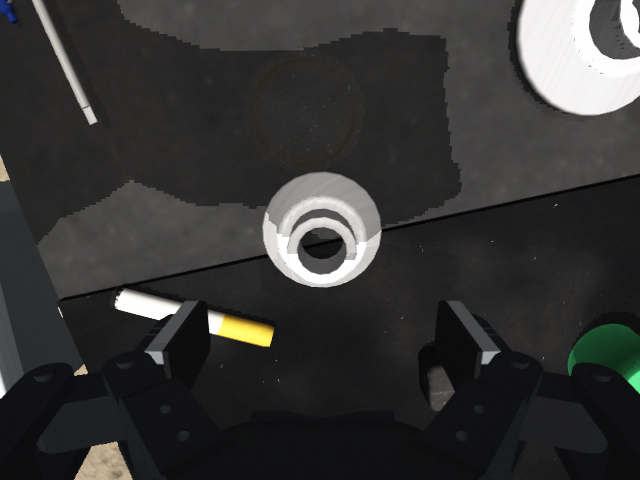

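View pics/s7.png

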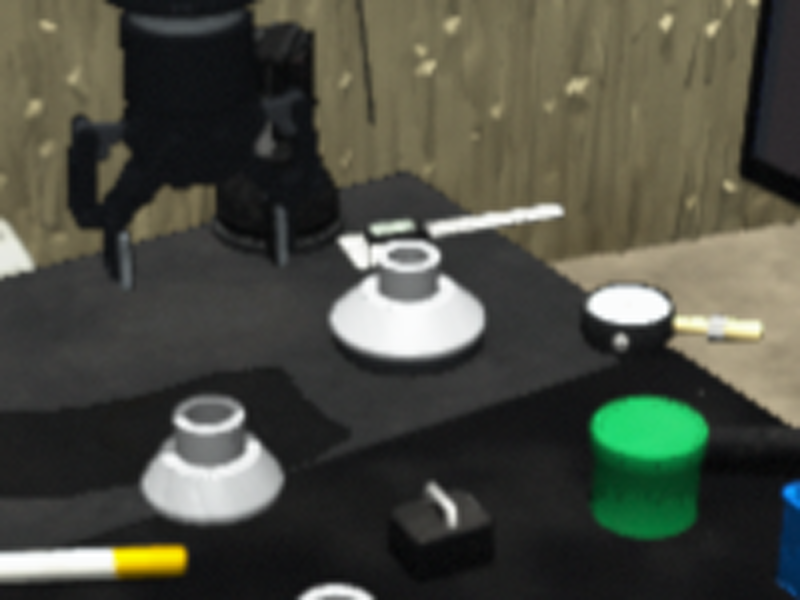

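The large cone sits home and level on the stub. In the wrist view the medium cone's neck ring is at about (322,250).

```bash
python3 - <<'E'
import pickle
from h import *
d=pickle.load(open("w7.pkl","rb")); print(ray(d,(322,249.5),54))
prof=SH["cone_medium_center"][0]
o,A=blob(d,(283,220),95); p=fit1(d,prof,o,[440,118],0); print(o,A,modelfeat(d,prof,np.r_[p,0])[1],p)
E
```

```text
[441.08928634 118.52807238  54.        ]
[319.62971698 229.45683529] 10447.625 10733.97 [439.34726208 116.56195454]
```

servo_tool --motion '[{"offset": [-0.004,0,0.07],"twist": [0,0,0],"claw": 1},{"offset": [-0.004,0,0.14],"twist": [0,0,0],"claw": 1},{"offset": [-0.004,0,0.19],"twist": [0,0,0],"claw": 1},{"offset": [-0.004,0,0.23],"twist": [0,0,0],"claw": 1},{"offset": [-0.004,0,0.25],"twist": [0,0,0],"claw": 1},{"offset": [-0.004,0,0.256],"twist": [0,0,0],"claw": 1},{"offset": [-0.004,0,0.256],"twist": [0,0,0],"claw": 1},{"offset": [-0.004,0,0.256],"twist": [0,0,0],"claw": 1}]'

```text
clock: 11.23
ee_pos: [441.0, 117.9, 17.2]
ee_rot: [0.707, 0.707, 0.0, 0.0]
ft_force: [-0.0, 0.1, -0.1]
gripper_width: 1.002
```

servo_tool --motion '[{"offset": [0,0,0],"twist": [0,0,0],"claw": -1},{"offset": [0,0,0],"twist": [0,0,0],"claw": -1},{"offset": [0,0,0],"twist": [0,0,0],"claw": -1},{"offset": [0,0,0],"twist": [0,0,0],"claw": -1},{"offset": [0,0,0],"twist": [0,0,0],"claw": -1},{"offset": [0,0,0],"twist": [0,0,0],"claw": -1},{"offset": [0,0,0],"twist": [0,0,0],"claw": -1},{"offset": [0,0,0],"twist": [0,0,0],"claw": -1}]' --squeeze 80

```text
clock: 11.9
ee_pos: [440.6, 117.9, 17.5]
ee_rot: [0.707, 0.707, 0.0, 0.0]
ft_force: [-4.9, -2.2, 26.3]
gripper_width: 0.483
```

servo_tool --motion '[{"offset": [0,0,-0.03],"twist": [0,0,0],"claw": -1},{"offset": [0,0,-0.08],"twist": [0,0,0],"claw": -1},{"offset": [0,0,-0.15],"twist": [0,0,0],"claw": -1},{"offset": [0,0,-0.22],"twist": [0,0,0],"claw": -1},{"offset": [0,0,-0.28],"twist": [0,0,0],"claw": -1},{"offset": [0,0,-0.3],"twist": [0,0,0],"claw": -1},{"offset": [0,0,-0.3],"twist": [0,0,0],"claw": -1},{"offset": [0,0,-0.3],"twist": [0,0,0],"claw": -1}]'

```text
clock: 12.57
ee_pos: [440.0, 117.8, 135.9]
ee_rot: [0.707, 0.707, -0.0, -0.0]
ft_force: [-0.3, 0.6, -5.6]
gripper_width: 0.484
```

```bash
python3 w.py w8; python3 s.py s8 200 100 400 250
```

```text
12.6167 [439.7051 117.6105 135.3699] [ 0.7073  0.7069 -0.0007 -0.0003] [-0.64    0.3953  0.3148  2.1201 -0.197   0.6547 -0.1914] [ 0.4639 -0.4848 -5.8852] 0.48434318094070755
[[  1.       0.0009  -0.0008 440.5919]
 [  0.0006  -0.9627  -0.2705 186.0115]
 [ -0.001    0.2704  -0.9627 294.7771]
 [  0.       0.       0.       1.    ]]
jaw angle -0.02801795823387465 tcp px [[320.3199 291.1922]]
```

View pics/w8.png

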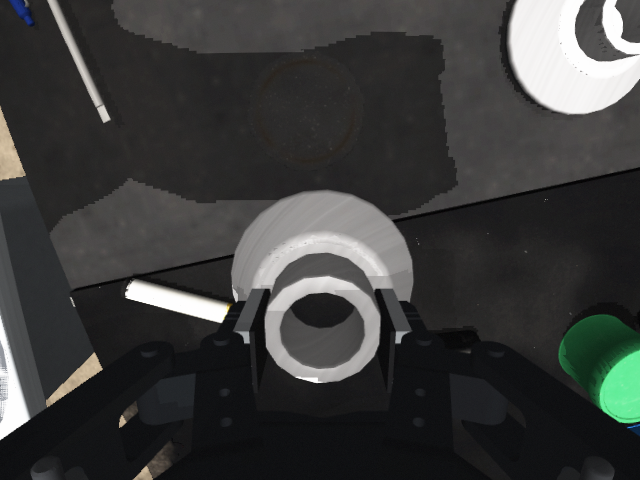

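View pics/s8.png

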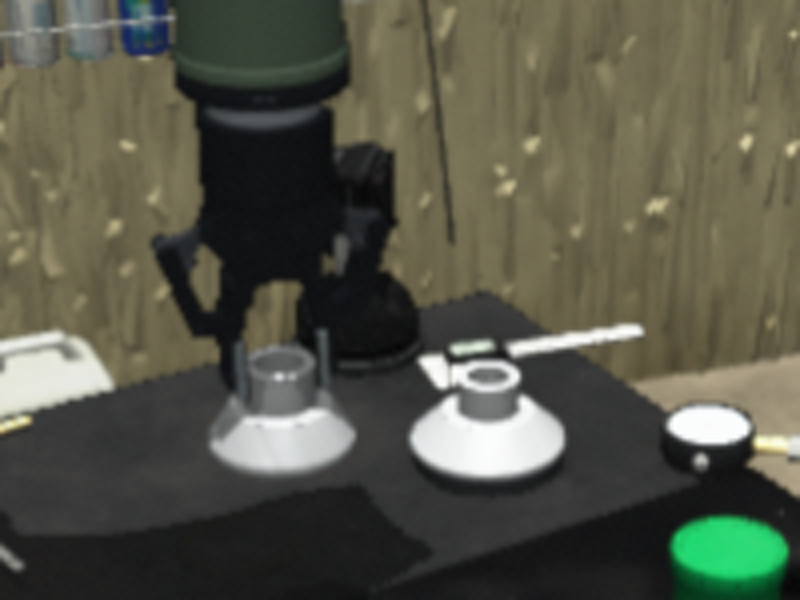

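servo_tool --motion '[{"offset": [0.06,0.08,0],"twist": [0,0,0],"claw": -1},{"offset": [0.13,0.17,0],"twist": [0,0,0],"claw": -1},{"offset": [0.2,0.26,0],"twist": [0,0,0],"claw": -1},{"offset": [0.27,0.352,0],"twist": [0,0,0],"claw": -1},{"offset": [0.32,0.417,0.02],"twist": [0,0,0],"claw": -1},{"offset": [0.343,0.4475,0.06],"twist": [0,0,0],"claw": -1},{"offset": [0.343,0.4475,0.1],"twist": [0,0,0],"claw": -1},{"offset": [0.343,0.4475,0.11],"twist": [0,0,0],"claw": -1}]'

```text
clock: 13.33
ee_pos: [617.7, 254.3, 87.2]
ee_rot: [0.707, 0.707, -0.003, -0.001]
ft_force: [-2.0, -0.7, -7.1]
gripper_width: 0.484
```

servo_tool --motion '[{"offset": [0,0,0],"twist": [0,0,0],"claw": -1},{"offset": [0,0,0],"twist": [0,0,0],"claw": -1},{"offset": [0,0,0],"twist": [0,0,0],"claw": -1},{"offset": [0,0,0],"twist": [0,0,0],"claw": -1},{"offset": [0,0,0],"twist": [0,0,0],"claw": -1},{"offset": [0,0,0],"twist": [0,0,0],"claw": -1},{"offset": [0,0,0],"twist": [0,0,0],"claw": -1},{"offset": [0,0,0],"twist": [0,0,0],"claw": -1}]'

```text
clock: 14.0
ee_pos: [619.5, 254.7, 92.8]
ee_rot: [0.707, 0.707, 0.0, 0.0]
ft_force: [0.1, -0.1, -5.0]
gripper_width: 0.486
```

```bash
python3 w.py w9;python3 s.py s9 260 110 420 230
```

```text
14.05 [619.4968 254.728   92.7215] [0.7074 0.7068 0.0001 0.    ] [-0.654   0.7501  0.2819  1.5792 -0.2556  0.8486 -0.275 ] [-0.2351 -0.5955 -5.465 ] 0.4836347139822671
[[  1.       0.0003  -0.0004 620.0467]
 [  0.0001  -0.9628  -0.2704 322.9106]
 [ -0.0005   0.2704  -0.9628 251.7163]
 [  0.       0.       0.       1.    ]]
jaw angle -0.051468335547056654 tcp px [[320.9634 291.1385]]
```

View pics/s9.png

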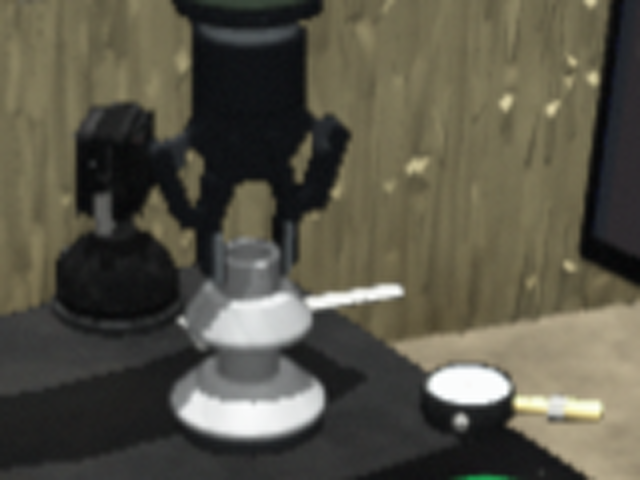

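View pics/w9.png

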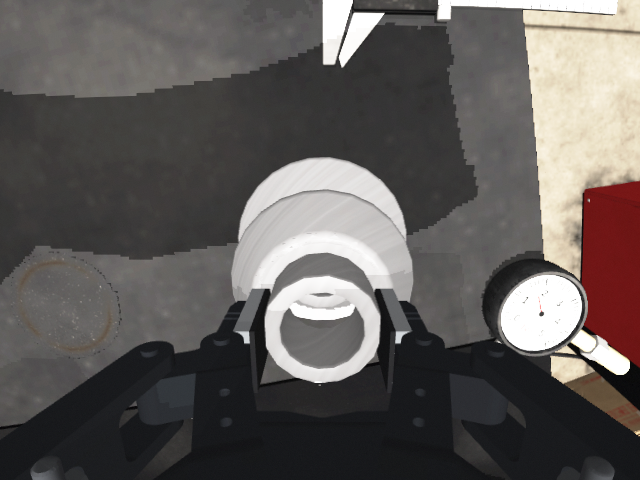

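The lower and upper skirts are both centred at column 322, and the side view agrees. I lower the medium cone.

servo_tool --motion '[{"offset": [0,0,0.01],"twist": [0,0,0],"claw": -1},{"offset": [0,0,0.025],"twist": [0,0,0],"claw": -1},{"offset": [0,0,0.04],"twist": [0,0,0],"claw": -1},{"offset": [0,0,0.055],"twist": [0,0,0],"claw": -1},{"offset": [0,0,0.065],"twist": [0,0,0],"claw": -1},{"offset": [0,0,0.073],"twist": [0,0,0],"claw": -1},{"offset": [0,0,0.077],"twist": [0,0,0],"claw": -1},{"offset": [0,0,0.077],"twist": [0,0,0],"claw": -1}]'

```text
clock: 14.77
ee_pos: [619.5, 254.6, 61.9]
ee_rot: [0.707, 0.707, -0.0, -0.0]
ft_force: [-0.2, 0.2, -5.0]
gripper_width: 0.478
```

servo_tool --motion '[{"offset": [0,0,0.001],"twist": [0,0,0],"claw": -1},{"offset": [0,0,0.002],"twist": [0,0,0],"claw": -1},{"offset": [0,0,0.003],"twist": [0,0,0],"claw": -1},{"offset": [0,0,0.003],"twist": [0,0,0],"claw": -1},{"offset": [0,0,0.003],"twist": [0,0,0],"claw": -1},{"offset": [0,0,0.003],"twist": [0,0,0],"claw": -1},{"offset": [0,0,0.003],"twist": [0,0,0],"claw": -1},{"offset": [0,0,0.003],"twist": [0,0,0],"claw": -1}]'

```text
clock: 15.43
ee_pos: [619.7, 254.8, 61.8]
ee_rot: [0.707, 0.707, 0.0, -0.0]
ft_force: [-7.1, -2.4, 13.0]
gripper_width: 0.478
```

Contact came at foot ≈44 mm, which is home. I release and rise.

servo_tool --motion '[{"offset": [0,0,0],"twist": [0,0,0],"claw": 1},{"offset": [0,0,0],"twist": [0,0,0],"claw": 1},{"offset": [0,0,0],"twist": [0,0,0],"claw": 1},{"offset": [0,0,0],"twist": [0,0,0],"claw": 1},{"offset": [0,0,-0.03],"twist": [0,0,0],"claw": 1},{"offset": [0,0,-0.1],"twist": [0,0,0],"claw": 1},{"offset": [0,0,-0.18],"twist": [0,0,0],"claw": 1},{"offset": [0,0,-0.22],"twist": [0,0,0],"claw": 1}]'

```text
clock: 16.1
ee_pos: [620.7, 254.9, 152.9]
ee_rot: [0.708, 0.707, 0.002, 0.001]
ft_force: [1.5, 1.0, 0.8]
gripper_width: 0.997
```

servo_tool --motion '[{"offset": [-0.893,-0.4225,0.05],"twist": [0,0,0],"claw": 1},{"offset": [-0.893,-0.4225,0.05],"twist": [0,0,0],"claw": 1},{"offset": [-0.893,-0.4225,0.05],"twist": [0,0,0],"claw": 1},{"offset": [-0.893,-0.4225,0.05],"twist": [0,0,0],"claw": 1},{"offset": [-0.893,-0.4225,0.05],"twist": [0,0,0],"claw": 1},{"offset": [-0.893,-0.4225,0.05],"twist": [0,0,0],"claw": 1},{"offset": [-0.893,-0.4225,0.05],"twist": [0,0,0],"claw": 1},{"offset": [-0.893,-0.4225,0.05],"twist": [0,0,0],"claw": 1}]'

```text
clock: 16.77
ee_pos: [476.0, -47.6, 132.6]
ee_rot: [0.707, 0.707, 0.001, 0.0]
ft_force: [1.4, -0.6, -0.3]
gripper_width: 1.001
```

servo_tool --motion '[{"offset": [-0.06,-0.03,0],"twist": [0,0,0],"claw": 1},{"offset": [-0.11,-0.05,0],"twist": [0,0,0],"claw": 1},{"offset": [-0.13,-0.06,0],"twist": [0,0,0],"claw": 1},{"offset": [-0.135,-0.063,0],"twist": [0,0,0],"claw": 1},{"offset": [-0.135,-0.063,0],"twist": [0,0,0],"claw": 1},{"offset": [-0.135,-0.063,0],"twist": [0,0,0],"claw": 1},{"offset": [-0.135,-0.063,0],"twist": [0,0,0],"claw": 1},{"offset": [-0.135,-0.063,0],"twist": [0,0,0],"claw": 1}]'

```text
clock: 17.43
ee_pos: [452.0, -99.1, 131.7]
ee_rot: [0.707, 0.707, 0.0, -0.0]
ft_force: [1.0, -0.5, -0.3]
gripper_width: 0.999
```

```bash
python3 w.py w10;python3 s.py s10 220 150 420 300
```

```text
17.4833 [451.9152 -99.2486 131.6549] [ 0.7069  0.7073 -0.     -0.0001] [-0.1597  0.4123  0.3165  2.1063 -0.2072  0.6518  0.298 ] [0.5273 0.5606 0.1087] 1.000022980957298
[[  1.       0.0019  -0.0003 452.4845]
 [  0.0018  -0.9627  -0.2704 -30.9038]
 [ -0.0008   0.2704  -0.9627 290.578 ]
 [  0.       0.       0.       1.    ]]
jaw angle 0.028848899740793854 tcp px [[320.7618 291.5149]]
```

View pics/s10.png

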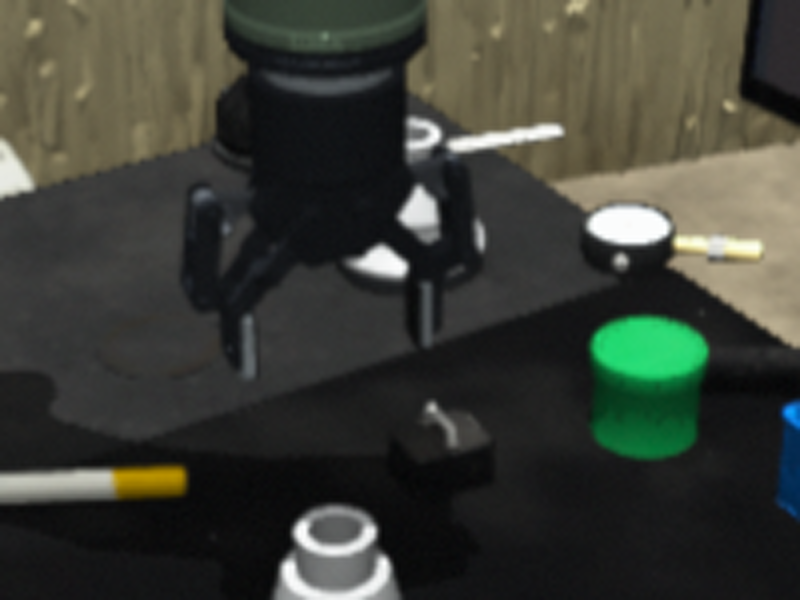

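View pics/w10.png

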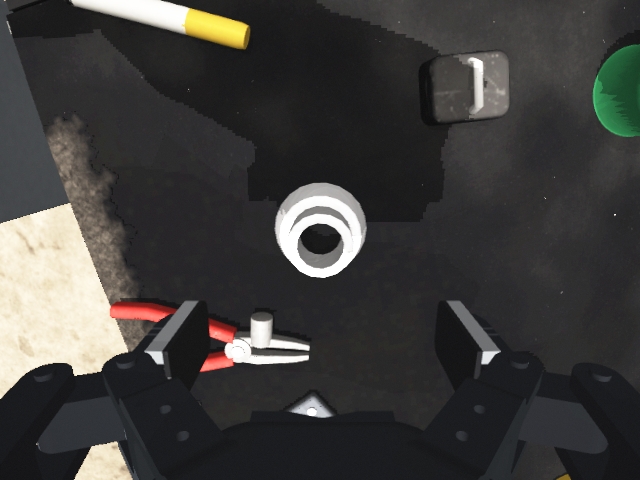

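In the wrist view the small cone's neck ring is at about (320.5,245). The pliers' jaws are at (240–310,350), so I check their clearance.

```bash
python3 - <<'E'
import pickle
from h import *
d=pickle.load(open("w10.pkl","rb")); print(ray(d,(320.5,245.3),54))
prof=SH["cone_small_center"][0]
o,A=blob(d,(320,190),95); p=fit1(d,prof,o,[450,-101],0); print(o,A,modelfeat(d,prof,np.r_[p,0])[1],p)
for u in((310,350),(262,315),(235,335),(215,325),(115,310)): print(u,ray(d,u,10))
E
```

```text
[ 451.44098494 -100.56856767   54.        ]
[320.09712025 228.78997014] 6707.9375 6733.25 [ 450.93579842 -101.39425174]
(310, 350) [ 442.58697458 -204.17496538   10.        ]
(262, 315) [ 404.09982586 -172.23608592   10.        ]
(235, 335) [ 380.98611644 -190.5826925    10.        ]
(215, 325) [ 365.12271291 -181.58242268   10.        ]
(115, 310) [ 282.90201462 -169.20723951   10.        ]
```

servo_tool --motion '[{"offset": [-0.007,-0.002,0.07],"twist": [0,0,0],"claw": 1},{"offset": [-0.007,-0.002,0.15],"twist": [0,0,0],"claw": 1},{"offset": [-0.007,-0.002,0.21],"twist": [0,0,0],"claw": 1},{"offset": [-0.007,-0.002,0.26],"twist": [0,0,0],"claw": 1},{"offset": [-0.007,-0.002,0.28],"twist": [0,0,0],"claw": 1},{"offset": [-0.007,-0.002,0.287],"twist": [0,0,0],"claw": 1},{"offset": [-0.007,-0.002,0.287],"twist": [0,0,0],"claw": 1},{"offset": [-0.007,-0.002,0.287],"twist": [0,0,0],"claw": 1}]'

```text
clock: 18.2
ee_pos: [451.3, -102.9, 17.8]
ee_rot: [0.707, 0.707, 0.0, 0.0]
ft_force: [-0.5, -0.5, 0.3]
gripper_width: 1.001
```

servo_tool --motion '[{"offset": [0,0,0],"twist": [0,0,0],"claw": -1},{"offset": [0,0,0],"twist": [0,0,0],"claw": -1},{"offset": [0,0,0],"twist": [0,0,0],"claw": -1},{"offset": [0,0,0],"twist": [0,0,0],"claw": -1},{"offset": [0,0,0],"twist": [0,0,0],"claw": -1},{"offset": [0,0,0],"twist": [0,0,0],"claw": -1},{"offset": [0,0,0],"twist": [0,0,0],"claw": -1},{"offset": [0,0,0],"twist": [0,0,0],"claw": -1}]' --squeeze 80

```text
clock: 18.87
ee_pos: [451.1, -102.8, 17.9]
ee_rot: [0.708, 0.707, 0.0, 0.0]
ft_force: [-5.3, 1.6, 27.2]
gripper_width: 0.485
```

servo_tool --motion '[{"offset": [0,0,-0.03],"twist": [0,0,0],"claw": -1},{"offset": [0,0,-0.1],"twist": [0,0,0],"claw": -1},{"offset": [0,0,-0.19],"twist": [0,0,0],"claw": -1},{"offset": [0,0,-0.28],"twist": [0,0,0],"claw": -1},{"offset": [0,0,-0.36],"twist": [0,0,0],"claw": -1},{"offset": [0,0,-0.39],"twist": [0,0,0],"claw": -1},{"offset": [0,0,-0.39],"twist": [0,0,0],"claw": -1},{"offset": [0,0,-0.39],"twist": [0,0,0],"claw": -1}]'

```text
clock: 19.53
ee_pos: [450.8, -102.6, 172.9]
ee_rot: [0.707, 0.707, 0.0, 0.0]
ft_force: [0.1, 0.5, -4.9]
gripper_width: 0.485
```

```bash
python3 w.py w11
```

```text
19.5833 [ 450.3012 -102.5839  172.0745] [ 0.7073  0.7069 -0.0002 -0.0004] [-0.1923  0.3446  0.3608  2.0729 -0.1753  0.7534  0.2771] [-0.7569 -0.1374 -4.5692] 0.48299019884240885
[[  1.       0.0006   0.0002 451.1779]
 [  0.0006  -0.9628  -0.2703 -34.4252]
 [  0.0001   0.2703  -0.9628 331.7736]
 [  0.       0.       0.       1.    ]]
jaw angle -0.028153815567705465 tcp px [[319.9625 290.5134]]
```

View pics/w11.png

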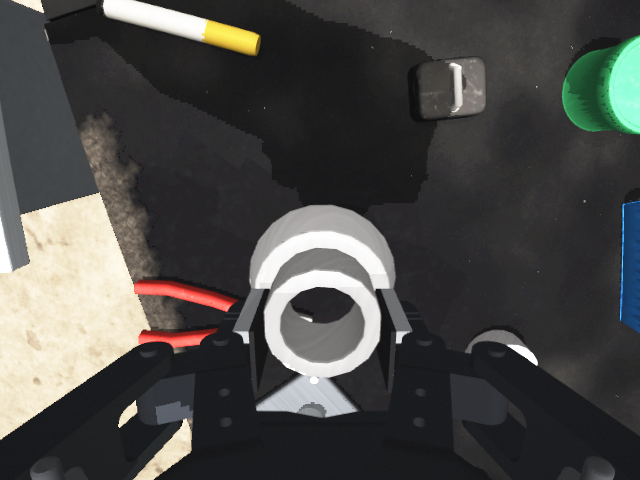

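```bash
python3 - <<'E'
import pickle
from h import *
for n,u,z,t in(("w8",(322.5,329),172,(439.7,117.6)),("w9",(321.5,329),129.3,(619.5,254.7)),("w11",(322.5,323),208.2,(450.3,-102.6))):
    d=pickle.load(open(n+".pkl","rb")); p=ray(d,u,z); print(n,p,p[:2]-t)
E
```

```text
w8 [440.67625176 118.74093746 172.        ] [0.97625176 1.14093746]
w9 [619.80437059 255.84989345 129.3       ] [0.30437059 1.14989345]
w11 [451.3932109  -99.70490799 208.2       ] [1.0932109  2.89509201]
```

servo_tool --motion '[{"offset": [0.06,0.029,0],"twist": [0,0,0],"claw": -1},{"offset": [0.14,0.0665,0],"twist": [0,0,0],"claw": -1},{"offset": [0.23,0.109,0],"twist": [0,0,0],"claw": -1},{"offset": [0.32,0.152,0],"twist": [0,0,0],"claw": -1},{"offset": [0.41,0.195,0],"twist": [0,0,0],"claw": -1},{"offset": [0.5,0.237,0],"twist": [0,0,0],"claw": -1},{"offset": [0.59,0.28,0],"twist": [0,0,0],"claw": -1},{"offset": [0.67,0.318,0],"twist": [0,0,0],"claw": -1}]'

```text
clock: 20.25
ee_pos: [577.9, 167.4, 170.5]
ee_rot: [0.707, 0.707, -0.001, -0.001]
ft_force: [1.6, -0.9, -4.3]
gripper_width: 0.486
```

servo_tool --motion '[{"offset": [0.08,0.038,0],"twist": [0,0,0],"claw": -1},{"offset": [0.15,0.071,0],"twist": [0,0,0],"claw": -1},{"offset": [0.2,0.095,0.01],"twist": [0,0,0],"claw": -1},{"offset": [0.219,0.104,0.04],"twist": [0,0,0],"claw": -1},{"offset": [0.219,0.104,0.08],"twist": [0,0,0],"claw": -1},{"offset": [0.219,0.104,0.11],"twist": [0,0,0],"claw": -1},{"offset": [0.219,0.104,0.12],"twist": [0,0,0],"claw": -1},{"offset": [0.219,0.104,0.12],"twist": [0,0,0],"claw": -1}]'

```text
clock: 20.92
ee_pos: [619.0, 251.3, 122.8]
ee_rot: [0.708, 0.706, -0.002, -0.0]
ft_force: [0.3, 0.0, -3.8]
gripper_width: 0.485
```

servo_tool --motion '[{"offset": [0,0,0],"twist": [0,0,0],"claw": -1},{"offset": [0,0,0],"twist": [0,0,0],"claw": -1},{"offset": [0,0,0],"twist": [0,0,0],"claw": -1},{"offset": [0,0,0],"twist": [0,0,0],"claw": -1},{"offset": [0,0,0],"twist": [0,0,0],"claw": -1},{"offset": [0,0,0],"twist": [0,0,0],"claw": -1},{"offset": [0,0,0],"twist": [0,0,0],"claw": -1},{"offset": [0,0,0],"twist": [0,0,0],"claw": -1}]'

```text
clock: 21.58
ee_pos: [619.9, 252.6, 125.0]
ee_rot: [0.707, 0.707, 0.0, 0.0]
ft_force: [-0.6, 0.0, -4.0]
gripper_width: 0.488
```

```bash
python3 w.py w12;python3 s.py s12 260 110 420 230
```

```text
21.6333 [619.9294 252.5822 124.9642] [0.7074 0.7068 0.     0.    ] [-0.6511  0.709   0.2822  1.5612 -0.2327  0.9045 -0.29  ] [-0.6056 -0.8554 -4.4263] 0.48467036851825074
[[  1.       0.0003  -0.0006 620.4752]
 [  0.0002  -0.9627  -0.2705 320.7845]
 [ -0.0007   0.2705  -0.9627 283.8875]
 [  0.       0.       0.       1.    ]]
jaw angle -0.053304012276015555 tcp px [[321.0306 291.1876]]
```

View pics/s12.png

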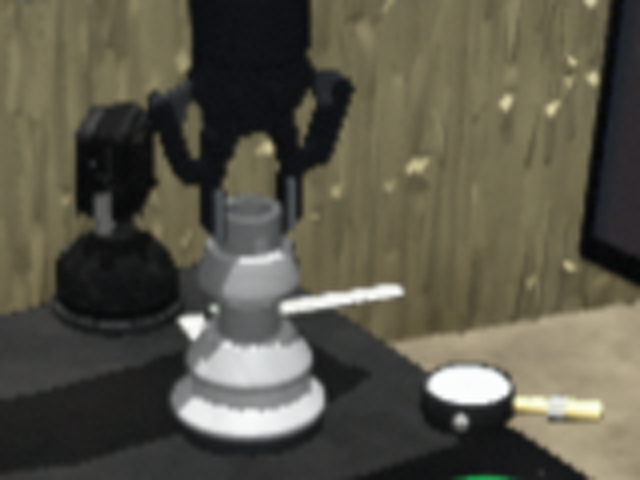

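View pics/w12.png

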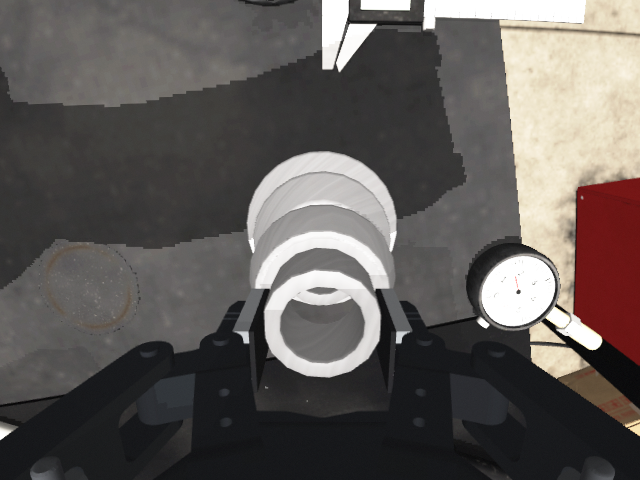

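All three cones are coaxial at column 322, and the side view agrees. I lower the small one.

servo_tool --motion '[{"offset": [0,0,0.01],"twist": [0,0,0],"claw": -1},{"offset": [0,0,0.025],"twist": [0,0,0],"claw": -1},{"offset": [0,0,0.04],"twist": [0,0,0],"claw": -1},{"offset": [0,0,0.055],"twist": [0,0,0],"claw": -1},{"offset": [0,0,0.065],"twist": [0,0,0],"claw": -1},{"offset": [0,0,0.073],"twist": [0,0,0],"claw": -1},{"offset": [0,0,0.077],"twist": [0,0,0],"claw": -1},{"offset": [0,0,0.077],"twist": [0,0,0],"claw": -1}]'

```text
clock: 22.35
ee_pos: [620.0, 252.5, 94.3]
ee_rot: [0.707, 0.707, 0.0, -0.0]
ft_force: [-0.9, 0.0, -0.1]
gripper_width: 0.488
```

servo_tool --motion '[{"offset": [0,0,0.001],"twist": [0,0,0],"claw": -1},{"offset": [0,0,0.002],"twist": [0,0,0],"claw": -1},{"offset": [0,0,0.003],"twist": [0,0,0],"claw": -1},{"offset": [0,0,0.003],"twist": [0,0,0],"claw": -1},{"offset": [0,0,0.003],"twist": [0,0,0],"claw": -1},{"offset": [0,0,0.003],"twist": [0,0,0],"claw": -1},{"offset": [0,0,0.003],"twist": [0,0,0],"claw": -1},{"offset": [0,0,0.003],"twist": [0,0,0],"claw": -1}]'

```text
clock: 23.02
ee_pos: [620.2, 252.7, 94.1]
ee_rot: [0.707, 0.707, 0.0, 0.0]
ft_force: [-6.3, -2.0, 14.9]
gripper_width: 0.486
```

Contact at foot ≈76 mm is home. I release, rise and head for the ring.

servo_tool --motion '[{"offset": [0,0,0],"twist": [0,0,0],"claw": 1},{"offset": [0,0,0],"twist": [0,0,0],"claw": 1},{"offset": [0,0,0],"twist": [0,0,0],"claw": 1},{"offset": [0,0,0],"twist": [0,0,0],"claw": 1},{"offset": [0,0,-0.03],"twist": [0,0,0],"claw": 1},{"offset": [0,0,-0.1],"twist": [0,0,0],"claw": 1},{"offset": [0,0,-0.15],"twist": [0,0,0],"claw": 1},{"offset": [-0.05,0,-0.15],"twist": [0,0,0],"claw": 1}]'

```text
clock: 23.68
ee_pos: [621.3, 237.0, 157.6]
ee_rot: [0.706, 0.708, 0.003, 0.0]
ft_force: [1.2, 0.7, 0.9]
gripper_width: 0.999
```

servo_tool --motion '[{"offset": [-0.83,0,0],"twist": [0,0,0],"claw": 1},{"offset": [-0.83,0,0],"twist": [0,0,0],"claw": 1},{"offset": [-0.83,0,0],"twist": [0,0,0],"claw": 1},{"offset": [-0.83,0,0],"twist": [0,0,0],"claw": 1},{"offset": [-0.83,0,0],"twist": [0,0,0],"claw": 1},{"offset": [-0.83,0,0],"twist": [0,0,0],"claw": 1},{"offset": [-0.83,0,0],"twist": [0,0,0],"claw": 1},{"offset": [-0.83,0,0],"twist": [0,0,0],"claw": 1}]'

```text
clock: 24.35
ee_pos: [619.5, -101.7, 154.0]
ee_rot: [0.708, 0.707, 0.0, 0.0]
ft_force: [1.0, -0.9, -0.0]
gripper_width: 1.003
```

servo_tool --motion '[{"offset": [-0.1,0.008,0.02],"twist": [0,0,0],"claw": 1},{"offset": [-0.2,0.008,0.05],"twist": [0,0,0],"claw": 1},{"offset": [-0.29,0.008,0.08],"twist": [0,0,0],"claw": 1},{"offset": [-0.34,0.008,0.08],"twist": [0,0,0],"claw": 1},{"offset": [-0.36,0.008,0.08],"twist": [0,0,0],"claw": 1},{"offset": [-0.365,0.008,0.08],"twist": [0,0,0],"claw": 1},{"offset": [-0.365,0.008,0.08],"twist": [0,0,0],"claw": 1},{"offset": [-0.365,0.008,0.08],"twist": [0,0,0],"claw": 1}]'

```text
clock: 25.02
ee_pos: [623.3, -243.6, 121.5]
ee_rot: [0.707, 0.707, 0.001, 0.0]
ft_force: [0.5, 0.5, 0.3]
gripper_width: 1.001
```

```bash
python3 w.py w13;python3 s.py s13 240 140 440 290
```

```text
25.0667 [ 623.3176 -243.4594  121.3965] [ 0.7067  0.7075  0.0005 -0.    ] [ 0.1116  0.7122  0.277   1.5644 -0.2318  0.8971  0.4709] [ 0.1414 -0.7342  1.038 ] 1.0014374801060855
[[   1.        0.0018    0.0005  623.6415]
 [   0.0019   -0.9629   -0.2699 -175.5284]
 [  -0.        0.2699   -0.9629  280.4074]
 [   0.        0.        0.        1.    ]]
jaw angle 0.06659875873563692 tcp px [[321.0332 290.8081]]
```

View pics/s13.png

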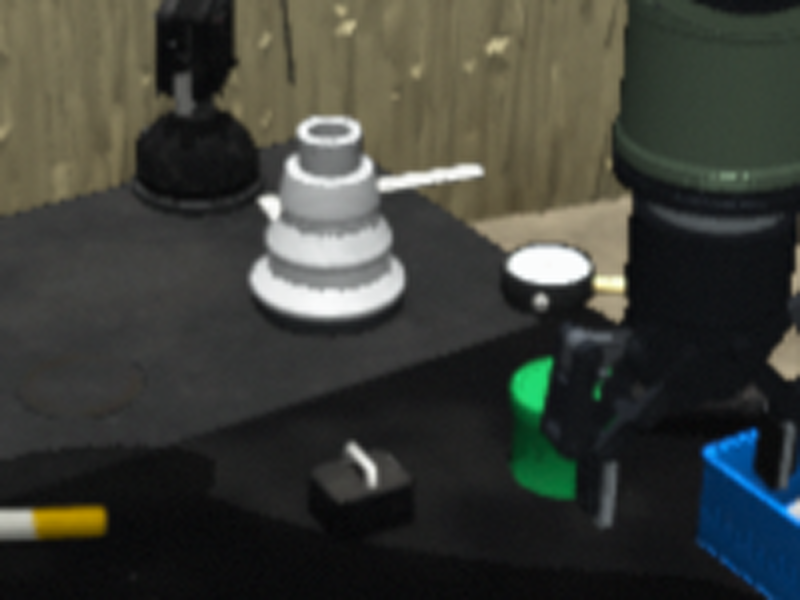

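View pics/w13.png

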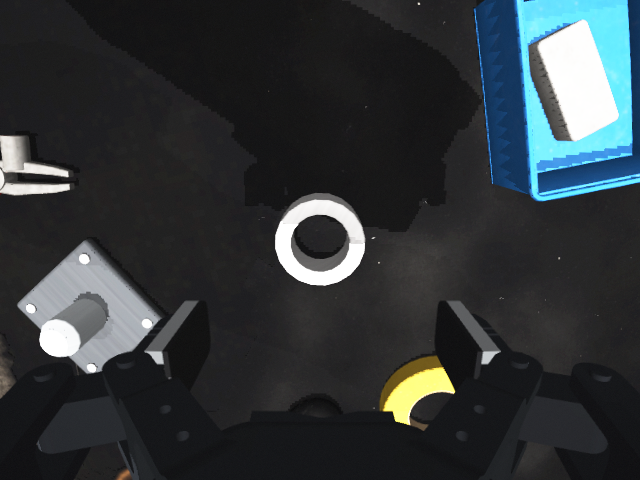

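The stack is upright and nested. In the wrist view the ring top is at (320,242), the pin tip at (60,338) and the tape roll at (425,390).

```bash
python3 - <<'E'
import pickle
from h import *
d=pickle.load(open("w13.pkl","rb"))
prof=SH["spacer_ring_center"][0]
o,A=blob(d,(284,243),110); p=fit1(d,prof,o,[622,-249],0); print(o,A,modelfeat(d,prof,np.r_[p,0])[1],p, ray(d,(320,241.5),30))
o,A=blob(d,(60,338),215,40); print("pin",o,A,ray(d,o,52),ray(d,(60,338),52))
print("tape",ray(d,(400,375),25),ray(d,(450,356),25), "screws mean", np.mean([ray(d,u,10) for u in((84,258),(31,308),(147,323),(92,368))],0))
E
```

```text
[319.63420765 241.84945831] 6178.625 6717.88 [ 622.10022944 -249.68478506] [ 622.38960406 -246.42289951   30.        ]
pin [ 58.85163874 338.29522433] 1178.5 [ 441.36704071 -310.32855509   52.        ] [ 442.27647773 -310.07034909   52.        ]
tape [ 684.44270724 -355.34314016   25.        ] [ 721.94865727 -338.80298554   25.        ] screws mean [ 437.11929999 -313.94109781   10.        ]
```

servo_tool --motion '[{"offset": [-0.0125,-0.002,0.07],"twist": [0,0,0],"claw": 1},{"offset": [-0.0125,-0.002,0.15],"twist": [0,0,0],"claw": 1},{"offset": [-0.0125,-0.002,0.22],"twist": [0,0,0],"claw": 1},{"offset": [-0.0125,-0.002,0.27],"twist": [0,0,0],"claw": 1},{"offset": [-0.0125,-0.002,0.3],"twist": [0,0,0],"claw": 1},{"offset": [-0.0125,-0.002,0.315],"twist": [0,0,0],"claw": 1},{"offset": [-0.0125,-0.002,0.325],"twist": [0,0,0],"claw": 1},{"offset": [-0.0125,-0.002,0.325],"twist": [0,0,0],"claw": 1}]'

```text
clock: 25.78
ee_pos: [622.2, -250.2, -8.8]
ee_rot: [0.707, 0.707, 0.0, 0.0]
ft_force: [-0.3, -0.4, -0.4]
gripper_width: 1.0
```

```bash
python3 w.py w14;python3 s.py s14 340 240 480 345
```

```text
25.8333 [ 622.414  -250.4076   -8.2084] [0.7073 0.7069 0.0002 0.0005] [ 0.1554  0.8847  0.2225  1.6046 -0.2743  0.682   0.512 ] [-0.8    -0.1303 -0.6053] 1.0017666743681244
[[   1.        0.0006   -0.0002  622.6843]
 [   0.0005   -0.9627   -0.2707 -182.0035]
 [  -0.0003    0.2707   -0.9627  150.1242]
 [   0.        0.        0.        1.    ]]
jaw angle -0.03728636460989776 tcp px [[321.464  292.0659]]
```

View pics/s14.png

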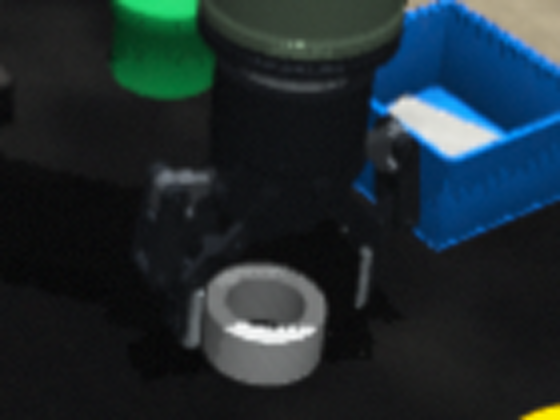

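View pics/w14.png

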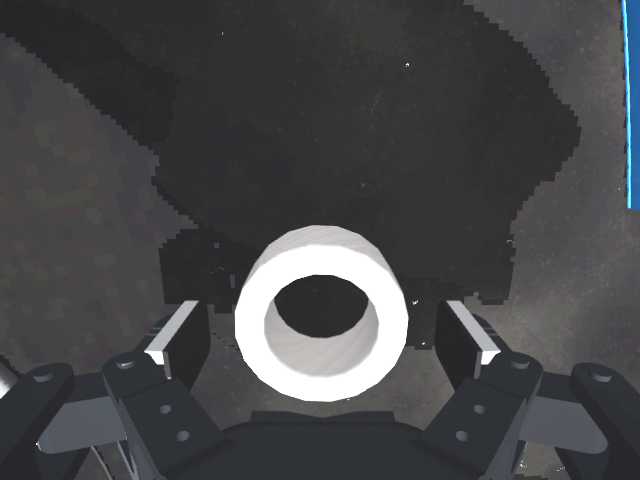

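The ring top is centred at (321.5,323) between the pads. I close.

servo_tool --motion '[{"offset": [0.005,0,0],"twist": [0,0,0],"claw": 1},{"offset": [0.005,0,0],"twist": [0,0,0],"claw": -1},{"offset": [0.005,0,0],"twist": [0,0,0],"claw": -1},{"offset": [0.005,0,0],"twist": [0,0,0],"claw": -1},{"offset": [0.005,0,0],"twist": [0,0,0],"claw": -1},{"offset": [0.005,0,0],"twist": [0,0,0],"claw": -1},{"offset": [0.005,0,0],"twist": [0,0,0],"claw": -1},{"offset": [0.005,0,0],"twist": [0,0,0],"claw": -1}]' --squeeze 70

```text
clock: 26.55
ee_pos: [622.2, -248.4, -7.9]
ee_rot: [0.707, 0.707, 0.0, 0.0]
ft_force: [-4.5, 3.1, 14.7]
gripper_width: 0.696
```

servo_tool --motion '[{"offset": [0,0,-0.03],"twist": [0,0,0],"claw": -1},{"offset": [0,0,-0.08],"twist": [0,0,0],"claw": -1},{"offset": [0,0,-0.16],"twist": [0,0,0],"claw": -1},{"offset": [0,0,-0.23],"twist": [0,0,0],"claw": -1},{"offset": [0,0,-0.27],"twist": [0,0,0],"claw": -1},{"offset": [0,0,-0.28],"twist": [0,0,0],"claw": -1},{"offset": [0,0,-0.28],"twist": [0,0,0],"claw": -1},{"offset": [0,0,-0.28],"twist": [0,0,0],"claw": -1}]'

```text
clock: 27.22
ee_pos: [621.4, -248.1, 102.1]
ee_rot: [0.707, 0.707, -0.0, -0.001]
ft_force: [-0.1, -0.7, -3.8]
gripper_width: 0.697
```

```bash
python3 w.py w15;python3 s.py s15 340 220 480 325
```

```text
27.2667 [ 621.1561 -248.0203  101.575 ] [ 0.7074  0.7068 -0.0004 -0.0009] [ 0.1223  0.7369  0.2714  1.5749 -0.2391  0.8646  0.482 ] [-0.0157 -0.7404 -2.6788] 0.697208545283503
[[   1.        0.0007   -0.0016  622.1135]
 [   0.0002   -0.9628   -0.2701 -179.9939]
 [  -0.0017    0.2701   -0.9628  261.0216]
 [   0.        0.        0.        1.    ]]
jaw angle -0.046318443413696286 tcp px [[320.4668 290.5138]]
```

View pics/s15.png

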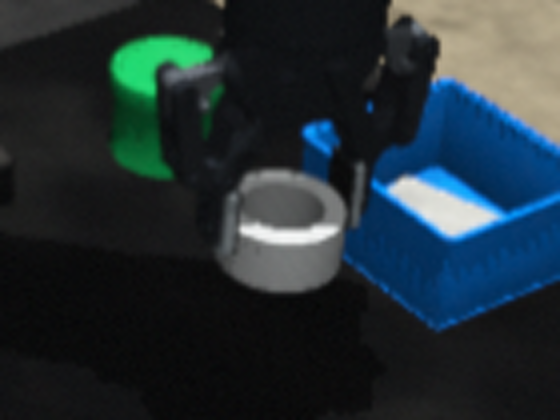

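View pics/w15.png

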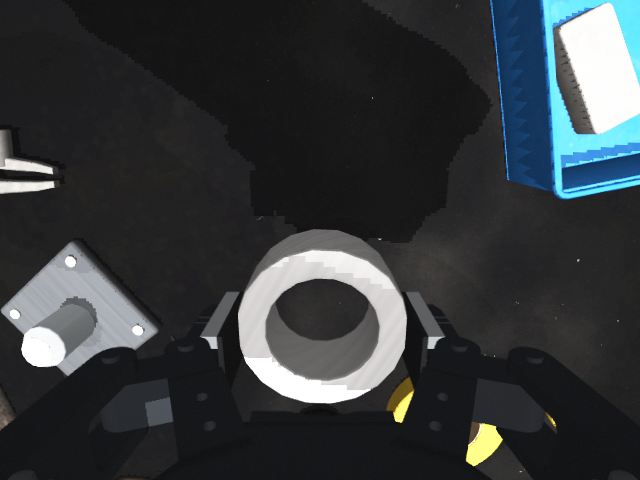

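servo_tool --motion '[{"offset": [-0.02,-0.06,0],"twist": [0,0,0],"claw": -1},{"offset": [-0.05,-0.14,0],"twist": [0,0,0],"claw": -1},{"offset": [-0.085,-0.24,0],"twist": [0,0,0],"claw": -1},{"offset": [-0.12,-0.34,0],"twist": [0,0,0],"claw": -1},{"offset": [-0.15,-0.42,0],"twist": [0,0,0],"claw": -1},{"offset": [-0.163,-0.455,0],"twist": [0,0,0],"claw": -1},{"offset": [-0.163,-0.455,0],"twist": [0,0,0],"claw": -1},{"offset": [-0.163,-0.455,0],"twist": [0,0,0],"claw": -1}]'

```text
clock: 27.98
ee_pos: [439.2, -313.7, 102.4]
ee_rot: [0.708, 0.706, -0.0, -0.0]
ft_force: [0.5, -0.3, -2.7]
gripper_width: 0.691
```

```bash
python3 w.py w16;python3 s.py s16 260 280 400 400; python3 s.py t16 390 235 480 325
```

```text
28.0333 [ 440.1238 -313.2153  102.4076] [ 0.7074  0.7068  0.     -0.0003] [ 0.3186  0.5598  0.2617  1.9316 -0.2211  0.6783  0.7143] [ 0.7059  1.2715 -3.0258] 0.694391681204445
[[   1.       -0.0008   -0.0017  439.9747]
 [  -0.0013   -0.9628   -0.2701 -245.608 ]
 [  -0.0014    0.2701   -0.9628  261.366 ]
 [   0.        0.        0.        1.    ]]
jaw angle -0.050160827170486755 tcp px [[323.0796 290.0822]]
```

View pics/s16.png

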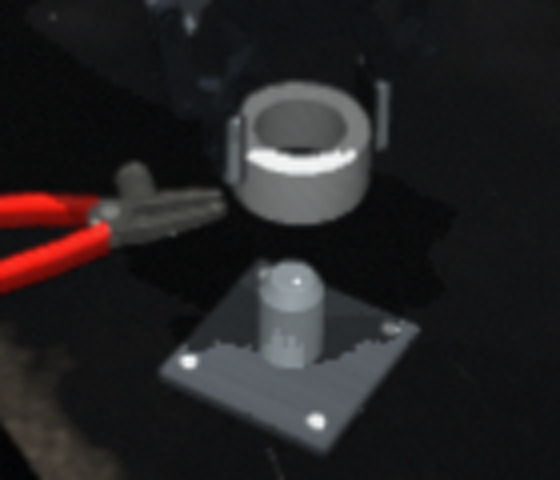

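View pics/w16.png

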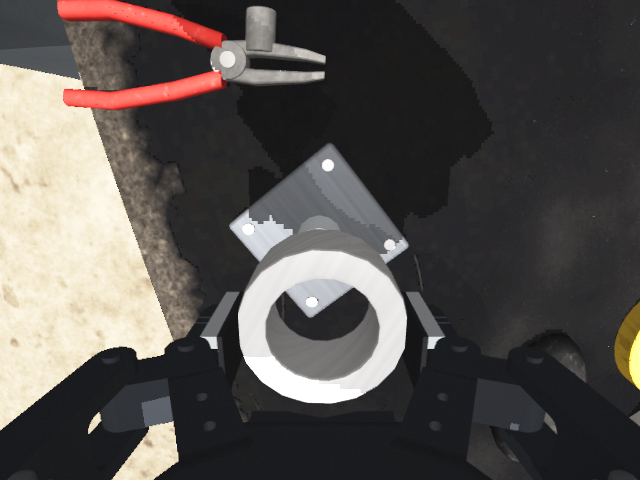

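The wrist view shows the foot screws at (328,165), (248,229), (390,244) and (312,302), with the ring top at (322.5,326). The side view shows the pin tip at crop (292,268) and the ring above it at (305,150). I compute the offset.

```bash
python3 - <<'E'
import pickle
from h import *
d=pickle.load(open("w16.pkl","rb"))
S=[ray(d,u,10) for u in((328,165),(248,229),(390,244),(312,302))]; print(np.round(S,1)); print("pin centre",np.mean(S,0))
p=ray(d,(322.5,326),140.4); print("ring",p,p-[440.1,-313.2,0])
d2=pickle.load(open("w15.pkl","rb")); q=ray(d2,(322.5,326),139.6); print("ring w15 off",q[:2]-[621.2,-248.0])
s=pickle.load(open("s16.pkl","rb"))
k=4
print("side pin px axis obs: tip",260+292/k,280+264/k," model tip(437.5,-313):",proj(s,np.array([[437.5,-313,54],[439.5,-313,54],[437.5,-310,54]])))
print("side ring top centre obs",260+303/k,280+127/k,"model",proj(s,p[None]))
E
```

```text
[[ 443.4 -265.5   10. ]
 [ 389.5 -308.    10. ]
 [ 485.9 -318.7   10. ]
 [ 432.3 -361.7   10. ]]
pin centre [ 437.78502909 -313.46271627   10.        ]
ring [ 439.87846359 -310.65731016  140.4       ] [ -0.22153641   2.54268984 140.4       ]
ring w15 off [0.88636103 2.71031671]
side pin px axis obs: tip 333.0 346.0  model tip(437.5,-313): [[332.61475967 348.30327809]
 [333.64314378 348.04416924]
 [332.03299687 347.21861646]]
side ring top centre obs 335.75 311.75 model [[333.99869653 310.04907978]]
```

```bash
python3 - <<'E'
import pickle
from h import *
s=pickle.load(open("s16.pkl","rb"))
g=s["color"].max(2)
print("row 325:",g[325,312:360]); print("row 330:",g[330,312:360]); print("pin row 358",g[358,318:348]);
for x in (438,440,442):
  for y in (-313,-310.7):
    u=proj(s,rev([(31,110.4),(31,140.4)])+[x,y,0]); print(x,y,u[:,0].min(),u[:,0].max(),u[:,1].min(),u[:,1].max())
u=proj(s,rev([(15,10),(15,45)])+[437.8,-313.4,0]); print("pin",u[:,0].min(),u[:,0].max())
E
python3 - <<'E'
import cv2
a=cv2.imread("pics/t16.png"); print(a.shape)
E
```

```text
row 325: [ 13  12  13  22  47  76  90  82  69  85  98 102 106 109 111 113 114 116
 119 121 119 119 121 120 119 119 117 118 118 116 113 110 108 105 102 100
  93  88  77  60  32  14  11  13  12  13  12  13]
row 330: [ 63  70  64  50  30  14  15  24  54  83  97 102 104 106 109 111 112 114
 114 116 117 117 119 119 117 116 116 116 114 112 107 106 103  99  97  93
  85  63  27  14  10  11  11  13  12  13  12   9]
pin row 358 [ 45  45  45  45  47  47  59  82  97 102 109 113 118 120 122 121 120 119
 115 111 107 100  86  58  56  54  54  54  55  54]
438 -313 315.6208346575417 351.315199989454 299.9768482559273 336.3252728935396
438 -310.7 315.18699764927163 350.81148921928894 299.2228478880336 335.4681151329479
440 -313 316.7079217124465 352.3803881676871 299.742513048691 336.05848049951544
440 -310.7 316.2722343532918 351.8748969871666 298.9894034662781 335.20237995776466
442 -313 317.79364864000894 353.4462395854974 299.50848236451094 335.7920633417207
442 -310.7 317.356115512043 352.9377195346127 298.7562616457594 334.93701758034587
pin 324.4973279255109 341.0016881585761
(360, 360, 3)
```

View pics/t16.png

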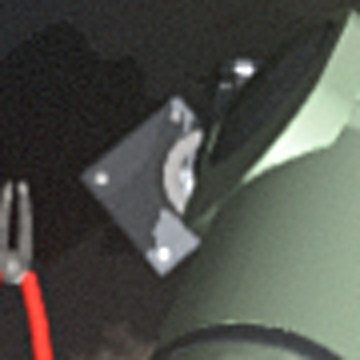

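The two views agree: the ring is at about (439.9,−310.7) and the pin at about (437.8,−313.3). I correct by (−2.3,−2.5) and come down to just above the tip.

servo_tool --motion '[{"offset": [-0.003,-0.003,0.01],"twist": [0,0,0],"claw": -1},{"offset": [-0.006,-0.006,0.04],"twist": [0,0,0],"claw": -1},{"offset": [-0.006,-0.006,0.07],"twist": [0,0,0],"claw": -1},{"offset": [-0.006,-0.006,0.095],"twist": [0,0,0],"claw": -1},{"offset": [-0.006,-0.006,0.11],"twist": [0,0,0],"claw": -1},{"offset": [-0.006,-0.006,0.11],"twist": [0,0,0],"claw": -1},{"offset": [-0.006,-0.006,0.11],"twist": [0,0,0],"claw": -1},{"offset": [-0.006,-0.006,0.11],"twist": [0,0,0],"claw": -1}]'

```text
clock: 28.8
ee_pos: [437.7, -316.0, 59.3]
ee_rot: [0.707, 0.707, 0.0, 0.0]
ft_force: [-0.1, 0.3, -2.5]
gripper_width: 0.694
```

```bash
python3 w.py w17;python3 s.py s17 260 280 400 400
```

```text
28.85 [ 437.7299 -316.0247   59.4107] [0.7074 0.7068 0.0001 0.0004] [ 0.3481  0.628   0.2317  1.9541 -0.2465  0.5856  0.7425] [-0.7771 -0.3214 -2.1702] 0.6929931021537363
[[   1.        0.0003   -0.0003  438.1651]
 [   0.0002   -0.9626   -0.2708 -247.7686]
 [  -0.0003    0.2708   -0.9626  218.1705]
 [   0.        0.        0.        1.    ]]
jaw angle -0.0464246356729916 tcp px [[321.1512 291.3126]]
```

View pics/s17.png

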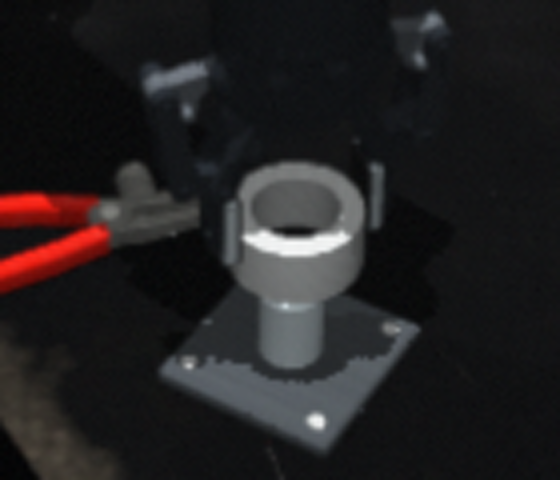

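View pics/w17.png

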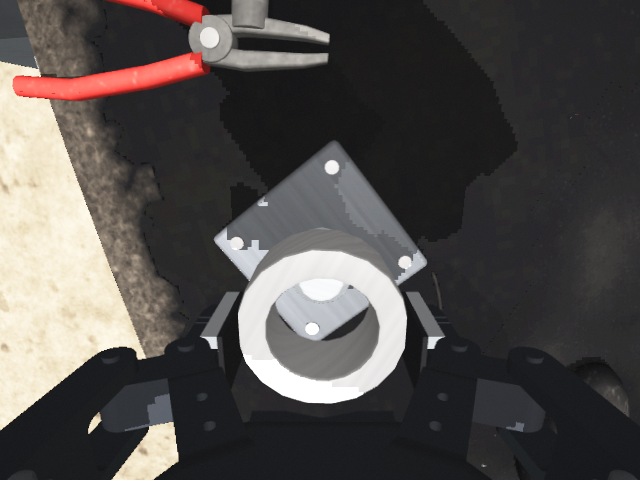

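The pin tip shows through the bore at column 322, with the ring at 322.5. I lower the ring.

servo_tool --motion '[{"offset": [0,0,0.01],"twist": [0,0,0],"claw": -1},{"offset": [0,0,0.03],"twist": [0,0,0],"claw": -1},{"offset": [0,0,0.055],"twist": [0,0,0],"claw": -1},{"offset": [0,0,0.08],"twist": [0,0,0],"claw": -1},{"offset": [0,0,0.105],"twist": [0,0,0],"claw": -1},{"offset": [0,0,0.125],"twist": [0,0,0],"claw": -1},{"offset": [0,0,0.137],"twist": [0,0,0],"claw": -1},{"offset": [0,0,0.137],"twist": [0,0,0],"claw": -1}]'

```text
clock: 29.57
ee_pos: [437.0, -315.7, 3.0]
ee_rot: [0.707, 0.707, -0.0, -0.001]
ft_force: [-1.1, 1.2, -1.9]
gripper_width: 0.691
```

servo_tool --motion '[{"offset": [0,0,0.002],"twist": [0,0,0],"claw": -1},{"offset": [0,0,0.004],"twist": [0,0,0],"claw": -1},{"offset": [0,0,0.006],"twist": [0,0,0],"claw": -1},{"offset": [0,0,0.006],"twist": [0,0,0],"claw": -1},{"offset": [0,0,0.006],"twist": [0,0,0],"claw": -1},{"offset": [0,0,0.006],"twist": [0,0,0],"claw": -1},{"offset": [0,0,0.006],"twist": [0,0,0],"claw": -1},{"offset": [0,0,0.006],"twist": [0,0,0],"claw": -1}]'

```text
clock: 30.23
ee_pos: [437.5, -316.0, 2.2]
ee_rot: [0.707, 0.707, 0.0, 0.0]
ft_force: [-1.9, 1.2, 6.3]
gripper_width: 0.688
```

Contact is on the foot, with the underside at ≈10 mm. I release, back off and look.

servo_tool --motion '[{"offset": [0,0,0],"twist": [0,0,0],"claw": 1},{"offset": [0,0,0],"twist": [0,0,0],"claw": 1},{"offset": [0,0,0],"twist": [0,0,0],"claw": 1},{"offset": [0,0,0],"twist": [0,0,0],"claw": 1},{"offset": [0,0,-0.03],"twist": [0,0,0],"claw": 1},{"offset": [0,0,-0.1],"twist": [0,0,0],"claw": 1},{"offset": [0,0,-0.2],"twist": [0,0,0],"claw": 1},{"offset": [0,0,-0.28],"twist": [0,0,0],"claw": 1}]'

```text
clock: 30.9
ee_pos: [437.1, -316.0, 116.4]
ee_rot: [0.708, 0.707, -0.0, 0.0]
ft_force: [0.3, 1.0, 0.8]
gripper_width: 1.002
```

servo_tool --motion '[{"offset": [0.08,0,-0.1],"twist": [0,0,0],"claw": 1},{"offset": [0.16,0,-0.15],"twist": [0,0,0],"claw": 1},{"offset": [0.25,0,-0.15],"twist": [0,0,0],"claw": 1},{"offset": [0.33,0,-0.15],"twist": [0,0,0],"claw": 1},{"offset": [0.38,0,-0.15],"twist": [0,0,0],"claw": 1},{"offset": [0.4,0,-0.15],"twist": [0,0,0],"claw": 1},{"offset": [0.4,0,-0.15],"twist": [0,0,0],"claw": 1},{"offset": [0.4,0,-0.15],"twist": [0,0,0],"claw": 1}]'

```text
clock: 31.57
ee_pos: [437.6, -156.5, 174.2]
ee_rot: [0.707, 0.707, 0.0, 0.0]
ft_force: [-0.1, -0.5, -0.3]
gripper_width: 1.003
```

```bash
python3 s.py s18 220 130 440 400; python3 s.py t18 170 140 490 320
```

```text
(no output)
```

View pics/s18.png

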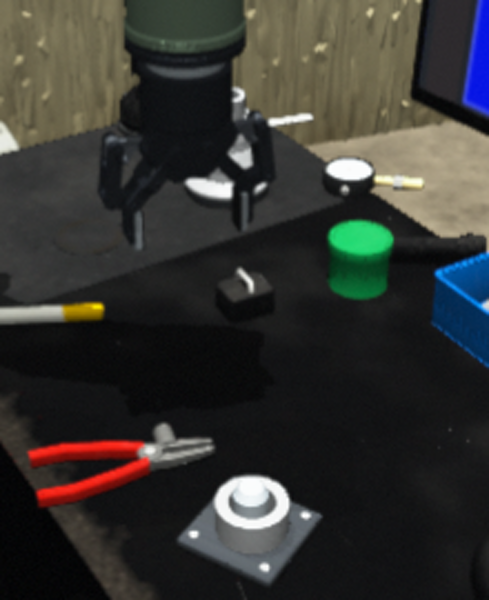

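View pics/t18.png

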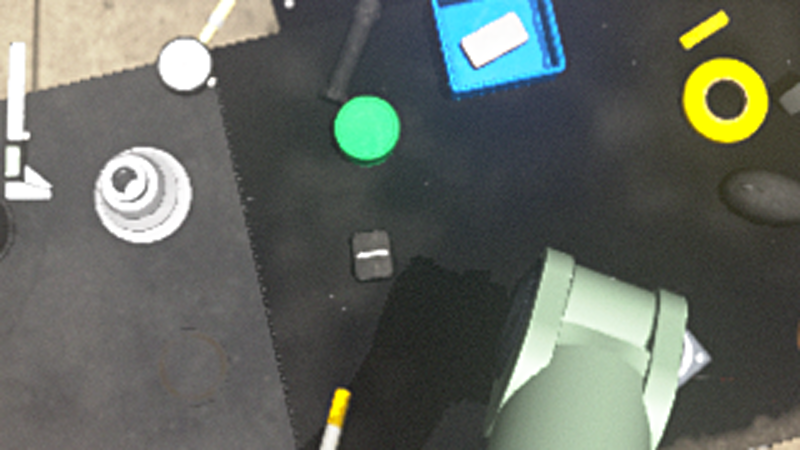

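The ring lies flat round the pin. I check numerically that the bystanders are unmoved and that the stack height is right, then hand in.

```bash
python3 - <<'E'
import pickle
from h import *
ims,_=pickle.load(open("d0.pkl","rb")); t=pickle.load(open("t18.pkl","rb")); s=pickle.load(open("s18.pkl","rb"))
def tin(d): 
    c=d["color"].astype(int); m=(c[:,:,1]>c[:,:,0]+60)&(c[:,:,1]>c[:,:,2]+25); m[:, :280]=0; m[:,410:]=0; m[:170]=0;m[280:]=0
    return feats(m)
print("tin",tin(ims["top"]),tin(t),tin(ims["side"]),tin(s))
for a,b,(y0,y1,x0,x1) in((ims["top"],t,(228,256,308,332)),(ims["side"],s,(246,280,312,348))):
    T=a["color"][y0:y1,x0:x1]; r=cv2.matchTemplate(b["color"][y0-8:y1+8,x0-8:x1+8],T,cv2.TM_CCOEFF_NORMED); print("magnet shift",np.array(cv2.minMaxLoc(r)[3])-8,r.max())
s13=pickle.load(open("s13.pkl","rb"))
P=[]
prof=cone(108); 
R=lambda D,z0:[(r,z+z0) for r,z in cone(D)]
g=s13["color"].max(2)
o,A=blob(s13,(322,213),115,60)
U=[];img=np.zeros((4800,6400),np.uint8)
for D,z0 in((108,12),(88,44),(70,76)):
    q=(proj(s13,rev(R(D,z0))+[619.6,256,0])).reshape(-1,72,2)
    for a,b in zip(q[:-1],q[1:]): cv2.fillConvexPoly(img,cv2.convexHull((np.vstack([a,b])*10).astype(np.int32)),1)
ys,xs=np.nonzero(img); print("model bbox",xs.min()/10,xs.max()/10,ys.min()/10,ys.max()/10)
m=(g>115).astype(np.uint8);m[:, :295]=0;m[:,350:]=0;m[:160]=0;m[235:]=0
print("col 322 rows:",g[165:225,322])
ring=[(31,10),(31,40)]; u=proj(s,rev(ring)+[437.8,-313.3,0]); print("ring model side bbox",u.min(0),u.max(0))
print(g.shape, s["color"].max(2)[340:386,333])
E
```

```text
tin (array([316.48108108, 191.01981982]), 555.0) (array([316.58614565, 191.08703375]), 563.0) (array([381.54405594, 244.93426573]), 715.0) (array([381.52367688, 244.90947075]), 718.0)
magnet shift [0 0] 0.9872956
magnet shift [0 0] 0.9762894
model bbox 302.1 340.8 168.1 219.8
col 322 rows: [118 118 117 128 186 200 130 114 121 181 213 172 121 120 121 119 120 118
 125 171 223 220 182 172 170 169 170 166 162 151 130 129 144 158 198 223
 226 227 228 227 217 183 130 124 140 143 152 214 247 249 249 250 248 229
 140  70  40  34  34  43]
ring model side bbox [315.80746838 342.39543807] [349.66710831 378.54236307]
(480, 640) [ 20  20  24  68 175 246 252 252 252 252 252 252 251 247 247 247 246 239
 160 145 145 146 150 188 245 248 248 243 149 121 119 117 118 118 118 116
 114 112 109 100 107 111 114 114 114 114]
```

```bash
python3 -c "
from station import order
print(order.close_job())"
```

```text
the job is handed in; nothing more can be done
None
```

The job is handed in at about 31.7 s, well under the 104 s limit. The large, medium and small cones are stacked wide end down on the stub, and the spacer ring lies flat on the foot over the pin.

**Last checks:**
- **Stack:** contact came at foot heights of about 12, 44 and 76 mm, as expected for each cone fully home. In the side view the stack's top and bottom rows match the nested model to within 1 px: top 168.5 against 168.1, bottom about 219 against 219.8.
- **Ring:** it reached the foot at about 10 mm, and the side view agrees with that.
- **Bystanders:** the tin's centroid moved 0.1 px or less, and the magnet block showed no shift in either view.
- **Forces:** wrist force stayed at or below about 27 N in the readings taken. The arm is clear of everything.

**What disagreed:**
- **Tool height:** the reported TCP sits about 35–37 mm lower than the real grasp point. The first grasp closed on nothing above the large cone without touching it. I measured the offset in the wrist and side views and corrected every later grasp and placing for it.
- **Side camera:** it differed from the top and wrist cameras by about 3 mm in y. I worked mainly from the top and wrist views.
- **Networks:** one missed the ring in the top view and several masks were loose, so I fitted outlines directly instead.

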